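Bring the marked pocket of a tube rotator to the top and load the control tube

TASK

Stroke the tube rotator's free-turning drum round by its rubber tyre with light fingertip pressure (never more than 15 N, so do not clamp it) until the red-marked pocket, hidden inside the housing at first, stands still straight up above the red triangle. Then take the red-capped tube from the rack and gently put it fully home in that pocket, leaving the pocket straight up, the tube let go, and the other tubes standing in the rack.

Things in the scene. Friction and masses are not known exactly. Their poses are not given: they have to be found in the camera images.
- rotator: Tube rotator, fixed: white box housing 262 mm wide (y), x -54 to +38 mm, top at z 193 mm; blue control panel on its front; grey motor box behind (to x +94 mm, 133 mm tall). A slot in the top, y -100 to +100 mm, x -50 to +34 mm, lets the drum stand out by 27 mm. Origin at the underside below the drum's middle; x points from front to back along the axle, y left as seen from the front, z up.
- drum: Drum inside the rotator; turns freely about its own x (level axle, about 125 mm above the worktop, along the rotator's x). 0.7 to 1.2 kg, bearing drag 0.03 N m: stays where it is left. Origin on the axle; z points out through the marked pocket, at the start 90 to 160 degrees off upright, turned down on the -y side. Around x = 0 six pockets, 60 degrees apart, in a closed skin of 95 mm radius.
- tyre (a point): Middle of the tyre, on the axle (same axes as the drum, 32 mm in front of its origin). The black ribbed rubber tyre, the place to stroke, is 26 mm wide (13 mm either side of this point). It is worn out of round: its surface lies 93 to 97 mm from the axle, unknown where. The axle is rubber-mounted and sinks 1 mm per 8 N; fingers must press on the drum with at most 15 N; 3 N is plenty.
- marked_pocket (a point): Centre of the mouth of the marked pocket, on the drum's z axis 93.5 mm from the axle; same axes as the drum, z out of the pocket. Round hole 70 mm deep, 22 mm wide, flared to 29 mm over its top 5 mm, in a red square 37 x 29 mm; a red bar crosses the tyre in line with it. The other five pockets are white. A tube fully home has its foot 70 mm below the mouth and sticks out 24 mm.
- index (a point): Red triangle on the housing's front, just below its top edge, pointing up: the marked pocket belongs straight above it. Same axes as the rotator.
- red_tube: The control tube: round, flat-footed, clear, 17.6 mm wide, 94 mm tall, with a red cap 18.8 mm wide over its top 12 mm; 18 g. Origin at the centre of its foot, z up through the cap. Stands loose and upright in one of three cells of the rack, its foot 4 mm above the worktop.
- blue_tube: A like tube with a blue cap, standing in the rack; stays there. Origin at its foot, z up.
- yellow_tube: A like tube with a yellow cap, standing in the rack; stays there. Origin at its foot, z up.
- rack: Green wire tube rack, fixed, 64 mm (x) by 150 mm (y), 56 mm tall, two rows of six cells about 31 x 24.5 mm; origin at the centre of its underside. The three tubes stand in the row at x = -15.5 mm, at y = +61.5, +12.3 and -37 mm; which is where changes. The other cells are empty: grip a tube across the rack's x.

How it is judged:
By the outcome, as a careful person would: the job done as asked, in the order asked, and still so for the second after the job is handed in, with the robot touching nothing.
It also fails if it takes over 72 s, if anything falls off the work surface, if the arm or the gripper's body presses on something with over 40 N, if the wrist force passes 120 N, or if a joint passes its speed limit or range.

ROBOT

A 6-joint arm with a two-finger parallel gripper is mounted at the origin on a cart in front of the work surface, level with it; the furniture and walls round the work are solid. World frame = base frame: x ahead of the robot, y to its left, z up, the work surface at z = 0. Lengths are in m, angles in rad, forces in N, time in s.
With the tool pointing down it reaches from about 0.25 to 0.725 m from the base axis. Payload 4 kg.
Tool frame: the origin (TCP) lies on the centre line of the jaws, within the pads' length; the fingertips stand 8 mm ahead of it and the grasp point (between the pads) lies 11 mm behind it (manip.finger_overhang is the distance from the TCP to the fingertips, in m); z points along the fingers, y is the line along which they close (so a half turn about z gives the same grasp; the last joint's range is limited). The gripper opens to 85 mm and grips with 20 to 120 N. Pads are 22 mm wide; open, the fingers measure 114 mm over their backs; the gripper's body (76 mm by 85 mm) begins 54 mm behind the grasp point. The pads swing forward as they close: fully open they stand 13 mm farther back than shut.
Start: joints at [-1.213, 0.241, 0.005, 1.335, 0, 1.571], TCP at [0.175, -0.468, 0.239] pointing down, gripper open.
Joint ranges: [-2.72, 2.72], [-1.05, 1.87], [-1.09, 1.28], [-1.99, 2.15], [-1.42, 1.44], [-3.14, 3.14]. Speed limits (rad/s): [2.79, 2.79, 3.14, 3.14, 3.14, 3.14].

INTERFACE

Orientations are given as a rotation vector (axis times angle).
In Python, from rig import manip, eyes, job gives the robot as it stands. The module is installed in compiled form; this text tells all that it offers.
- The arm moves only by the tool carry_out, never from a script. Its argument "steps" is a list of rows, each an object with "delta_pos": the shift along the tool's x, y, z in units of 25 mm (1.0 is 25 mm), a list of three; "turn": the turn, a rotation vector about the tool's x, y, z in units of 8 degrees (1.0 is 8 degrees), a list of three. In form: [{"delta_pos": [dx, dy, dz], "turn": [wx, wy, wz]}, ...]. A call has 1 to 20 rows; each row is the pose to reach, as a shift and turn from the pose commanded when the call began, along the tool's axes at that moment; what a row does not reach only later rows make up. A row lasts 1/10 s, in which the tool goes at most 50 mm and 8.59 degrees, less where a joint would pass 70% of its speed; a pose out of reach is approached as far as the arm can. A call with a gripper value outside its range is refused whole. "grip" is the finger opening in mm, from 0 to 85.4, set as the call begins (left out, the last holds). The fingers move at their own pace and stop on an object; "force" is the grip in N (left out, the last holds). Time passes only in rows, so rows that repeat a pose let the fingers close. It gives the time, the measured TCP pose, the force, the opening and the grip force at its end, in the units of the state.
- manip.state(): the state, without advancing time (a new reading comes with each control period).
- eyes.read_camera(name): name is "scene" or "top" or "wrist"; returns a dict with "frame" (384x512x3 uint8, blue, green, red), "z_map" (384x512 float32, m along the optical axis (not along the pixel's ray), 0 where there is no reading), "K" (3x3 intrinsics, pixels), "k1" (the pictures are not rectified: a ray, as slopes to the right and down, at radius r is drawn at 1 + k1 r^2 times it, then the intrinsics apply), "position" and "rotation" of the camera in the world; the wrist camera has in their place "mount" (4x4, takes a point from camera to tool coordinates, whose origin is the TCP and whose axes are the flange's). Camera axes: x right, y up, looking along -z (the intrinsics and any distortion apply to the point x, -y, -z); pixel columns grow to the right and rows downward; lengths in m; the calibration is good to about 2 mm. A picture is of the moment at which its call begins: read the wrist's pose just before it.
- job.job_done(): hands the job in; it is judged then, once.
The state is a dict: "clock": time; "q": joint angles; "qvel": joint speeds; "joint_torque": joint torques, N m; "position": TCP position; "eef_rot": TCP orientation; "wrist_force": force on the tool from outside, world axes, zero at the start; "moment": the same for the moment, N m; "gripper_width": opening from 0.0 (shut) to 1.0 (fully open); "grip_force": force on a finger pad.
Only numpy, scipy, OpenCV 4.12 (cv2) and the standard library are available. Lean on these libraries where they do the work, as an engineer would, in place of code of your own. Each camera call takes 0.05 s, during which the arm holds its last target. There are 200 camera calls.

## Working session

There is one attempt and no reset: what is moved stays moved. The work goes in short steps, Python scripts to look and compute and a tool call to move; the robot and the scene stay as the last step left them, time stands still between calls to the robot, and variables do not carry over. Pictures are saved under pics/ and viewed, at most 10 in all, crops included, and the job is handed in when it is done.

Besides the shell and the picture viewer there is one more tool, called in YAML: its name, and indented under it one key for each argument. carry_out: Moves the arm, as the interface text tells. Its arguments: {"type":"object","properties":{"steps":{"type":"array","items":{"type":"object","properties":{"delta_pos":{"type":"array","items":{"type":"number"}},"turn":{"type":"array","items":{"type":"number"}}}}},"grip":{"type":"number"},"force":{"type":"number"}},"required":["steps"]}

```bash
mkdir -p pics; cat > h.py <<'E'
import numpy as np, cv2
from scipy.spatial.transform import Rotation as R
from rig import manip, eyes, job
def cam(name):
    s=manip.state(); d=eyes.read_camera(name)
    if 'mount' in d:
        T=np.eye(4); T[:3,:3]=R.from_rotvec(s['eef_rot']).as_matrix(); T[:3,3]=s['position']
        T=T@np.array(d['mount']); d['position']=T[:3,3]; d['rotation']=T[:3,:3]
    d['rotation']=np.array(d['rotation']); 
    if d['rotation'].shape!=(3,3): d['rotation']=R.from_rotvec(d['rotation']).as_matrix()
    d['position']=np.array(d['position']); return d
def rays(d,uv):
    uv=np.atleast_2d(uv).astype(float); K=np.array(d['K'])
    dx=(uv[:,0]-K[0,2])/K[0,0]; dy=(uv[:,1]-K[1,2])/K[1,1]
    x,y=dx.copy(),dy.copy()
    for _ in range(20):
        f=1+d['k1']*(x*x+y*y); x=dx/f; y=dy/f
    return np.c_[x,-y,-np.ones(len(x))]
def cloud(d):
    v,u=np.mgrid[:384,:512]; r=rays(d,np.c_[u.ravel(),v.ravel()])
    P=(r*d['z_map'].ravel()[:,None])@d['rotation'].T+d['position']
    P[d['z_map'].ravel()<=0]=np.nan
    return P.reshape(384,512,3)
def onplane(d,uv,z):
    r=rays(d,uv)@d['rotation'].T
    return d['position']+r*((z-d['position'][2])/r[:,2])[:,None]
def mask(d,lo,hi):
    h=cv2.cvtColor(d['frame'],cv2.COLOR_BGR2HSV); return cv2.inRange(h,np.array(lo),np.array(hi))
def red(d): return mask(d,(0,120,70),(8,255,255))|mask(d,(172,120,70),(180,255,255))
def blobs(m,amin=15):
    n,l,st,c=cv2.connectedComponentsWithStats(m); 
    return [(i,st[i,4],c[i],l==i,st[i,:4]) for i in range(1,n) if st[i,4]>=amin]
E
python3 - <<'E'
from h import *
s=manip.state(); print({k:np.round(v,3) for k,v in s.items()}, manip.finger_overhang)
F=[]
for n in ('scene','top'):
    d=cam(n); F.append(d['frame']); P=cloud(d); print(n,d['position'],d['K'][0][0],d['k1'])
    for nm,m in dict(red=red(d),blue=mask(d,(100,120,60),(130,255,255)),yel=mask(d,(22,120,80),(35,255,255)),grn=mask(d,(40,80,40),(85,255,255))).items():
        for b in blobs(m,25): print(nm,b[1],b[2].round(1),b[4],np.nanmedian(P[b[3]],0).round(4))
cv2.imwrite('pics/a.png',cv2.resize(np.vstack(F),(450,675)) if 0 else cv2.resize(np.hstack(F),(800,300)))
cv2.imwrite('pics/b.png',cv2.resize(F[1],(768,576)))
E
```

```text
{'clock': np.float64(0.0), 'q': array([-1.213,  0.241,  0.004,  1.335,  0.   ,  1.571]), 'qvel': array([-0.   , -0.001, -0.001,  0.001, -0.001,  0.001]), 'joint_torque': array([-1.0000e-03, -3.7232e+01,  2.5241e+01,  1.7000e-02, -0.0000e+00,
       -0.0000e+00]), 'position': array([ 0.175, -0.468,  0.238]), 'eef_rot': array([-3.089e+00, -5.590e-01,  1.000e-03]), 'wrist_force': array([-0.06 , -0.168,  0.112]), 'moment': array([0.023, 0.034, 0.03 ]), 'grip_force': np.float64(0.0), 'gripper_width': np.float64(1.001)} 0.008
scene [ 0.09815465 -0.86093548  0.90745227] 456.0133782551217 0.002688686630085168
red 198 [329.6 201.6] [321 195  18  14] [ 0.6965 -0.1035  0.0556]
red 51 [298.8 273.5] [295 270   8   8] [ 0.4693 -0.3097  0.0983]
blue 1600 [152.   15.4] [120   0  60  47] [0.5538 0.9355 0.2826]
blue 65 [297.7 107.7] [292 103  11  12] [0.8068 0.2528 0.1491]
blue 126 [312.8 122.1] [306 116  17  16] [0.8015 0.1567 0.1416]
yel 161 [291.4 189.7] [267 176  55  22] [0.6451 0.0316 0.0014]
yel 77 [346.4 222.9] [337 213  20  21] [ 0.7248 -0.154   0.0017]
yel 106 [405.4 282.6] [393 271  26  24] 
[... 660 characters left out ...]
 191   7   6] [ 0.4704 -0.2576  0.0969]
blue 25 [185.4 203.6] [180 202  12   4] [0.4409 0.0924 0.0678]
yel 174 [365.5 111.8] [346  97  31  21] [ 7.342e-01 -4.352e-01  2.000e-04]
yel 275 [219.6 127.1] [194 113  55  34] [0.6974 0.0249 0.0008]
yel 145 [285.7 114.7] [267 113  39   5] [ 0.728  -0.1832  0.0008]
yel 237 [ 97.1 166.9] [ 74 140  48  55] [0.5546 0.3618 0.0007]
yel 140 [160.8 142.4] [142 140  42   5] [6.327e-01 1.858e-01 4.000e-04]
yel 43 [297.5 192.8] [294 190   8   7] [ 0.4703 -0.2096  0.0978]
grn 42 [136.7  29.9] [133  26   8   9] [0.7271 0.1398 0.4092]
grn 153 [326.3 117.1] [312 106  32  27] [ 0.6905 -0.2851  0.0954]
grn 873 [317.1 192.3] [290 181  55  23] [ 0.4882 -0.2754  0.0066]
```

View pics/a.png

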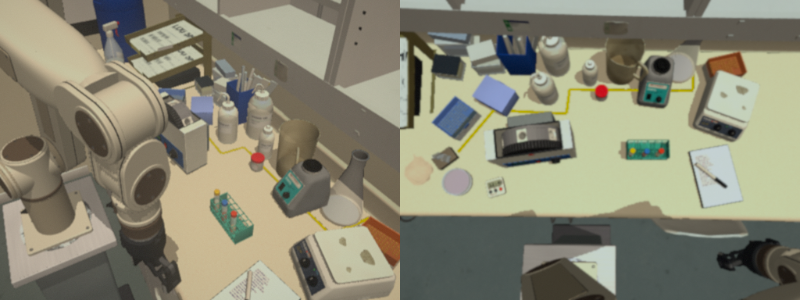

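The picture shows the rotator (top view, about px 110–224 × 147–211), its tyre on the upper arc. The rack is at (317,192), with yellow, blue and red caps at (297,193), (316,193) and (334,193). Next I'll measure the rotator's edges.

```bash
python3 - <<'E'
from h import *
d=cam('top'); P=cloud(d)
cv2.imwrite('pics/c.png',cv2.resize(d['frame'][130:220,95:235],(780,501),interpolation=cv2.INTER_CUBIC))
b=(P[...,1]>-.1)&(P[...,1]<.3)&(P[...,0]>.3)&(P[...,0]<.62)
# housing top (z~.193)
m=b&(abs(P[...,2]-.193)<.006); xy=P[m][:,:2].astype(np.float32)
print('top n',m.sum(),cv2.minAreaRect(xy), np.median(P[m][:,2]))
m2=b&(P[...,2]>.185)&(P[...,2]<.235); print(m2.sum(),cv2.minAreaRect(P[m2][:,:2].astype(np.float32)))
m3=b&(P[...,2]>.2); q=P[m3]; print('drum',m3.sum(),q.min(0),q.max(0),cv2.minAreaRect(q[:,:2].astype(np.float32)))
m4=b&(abs(P[...,2]-.133)<.005); print('motor',m4.sum(),cv2.minAreaRect(P[m4][:,:2].astype(np.float32)))
for c,lo,hi in (('r',0,0),('b',(100,120,60),(130,255,255)),('y',(22,120,80),(35,255,255))):
    mm=red(d) if c=='r' else mask(d,lo,hi)
    for bl in blobs(mm,20):
        p=onplane(d,bl[2][None],.098)[0]
        if abs(p[0]-.47)<.03 and -.36<p[1]<-.15: print(c,p.round(4))
g=mask(d,(35,60,30),(90,255,255))>0
mg=g&(P[...,2]>.045)&(P[...,2]<.07)&(P[...,0]>.4)&(P[...,0]<.55)&(P[...,1]<-.15)&(P[...,1]>-.4)
print('rack',mg.sum(),cv2.minAreaRect(P[mg][:,:2].astype(np.float32)))
E
```

```text
top n 1735 ((0.48356401920318604, 0.12196752429008484), (0.09375014901161194, 0.26283422112464905), 9.63899040222168) 0.19366592777192848
3386 ((0.48356401920318604, 0.12196752429008484), (0.09375014901161194, 0.26283422112464905), 9.63899040222168)
drum 1553 [0.43848004 0.05845014 0.20004057] [0.52823325 0.18760561 0.22489646] ((0.48319053649902344, 0.1237468346953392), (0.07452463358640671, 0.12433269619941711), 9.718694686889648)
motor 852 ((0.5109913349151611, 0.12554502487182617), (0.1480177491903305, 0.26092836260795593), 9.317628860473633)
r [ 0.472  -0.3056  0.098 ]
b [ 0.4698 -0.2568  0.098 ]
y [ 0.4705 -0.2088  0.098 ]
rack 206 ((0.48642078042030334, -0.2697959244251251), (0.06098976358771324, 0.14798061549663544), 1.5852710008621216)
```

View pics/c.png

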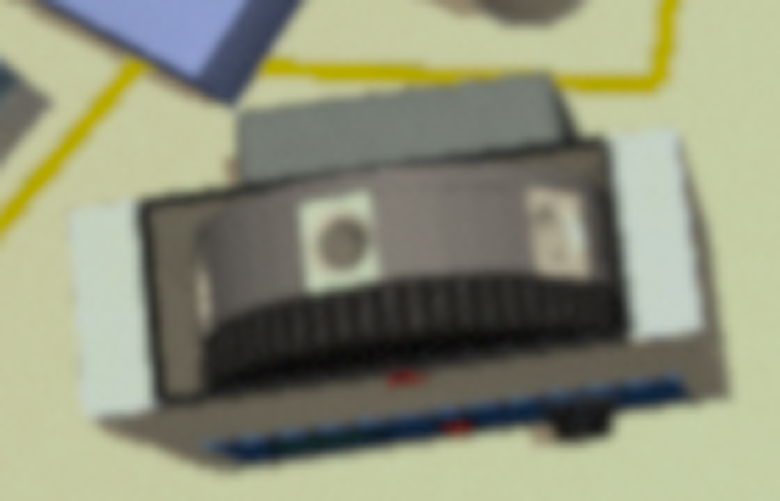

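The crop shows two white pockets, at top px (157,173) and (196,171), the red index triangle at (168,198) and the black tyre on the front side. Next I'll compute the drum angle, the frames and the first move.

```bash
cat >> h.py <<'E'
YAW=np.deg2rad(9.64); O=np.array([.4915,.1233,0])
RX=np.array([np.cos(YAW),np.sin(YAW),0]); RY=np.array([-np.sin(YAW),np.cos(YAW),0]); Z=np.array([0,0,1.])
def torot(P): q=np.asarray(P)-O; return np.stack([q@RX,q@RY,q@Z],-1)
def w(x,y,z): return O+x*RX+y*RY+z*Z
def rel(p,Rt,s=None):
    s=s or manip.state(); R0=R.from_rotvec(s['eef_rot']).as_matrix()
    print('dpos',(R0.T@(p-np.array(s['position']))/.025).round(3),'turn',(np.rad2deg(R.from_matrix(R0.T@Rt).as_rotvec())/8).round(3))
def tool(xa,zd=-Z):  # tool x along xa, z along zd
    y=np.cross(zd,xa); return np.stack([xa,y,zd],1)
E
python3 - <<'E'
from h import *
s=manip.state(); print('R0',R.from_rotvec(s['eef_rot']).as_matrix().round(3))
d=cam('top'); P=cloud(d)
hs=cv2.cvtColor(d['frame'],cv2.COLOR_BGR2HSV)
for b in blobs(red(d),3):
    p=np.nanmedian(P[b[3]],0)
    if np.linalg.norm(p[:2]-O[:2])<.15: print('red',b[1],b[2],torot(p).round(4), 'on front plane')
q=torot(P); r=np.hypot(q[...,1],q[...,2]-.125)
# white patches on skin
m=((hs[...,1]<60)&(hs[...,2]>140)&(abs(q[...,0])<.025)&(abs(q[...,1])<.075)&(q[...,2]>.197)).astype(np.uint8)
for b in blobs(m,8):
    qq=q[b[3]]; print('white',b[1],b[2].round(1),b[4],qq.mean(0).round(4),np.rad2deg(np.arctan2(-qq[:,1],qq[:,2]-.125)).mean().round(1))
k=(q[...,2]>.197)&(abs(q[...,1])<.06)&(abs(q[...,0])<.045)
A=np.c_[q[k][:,1],q[k][:,2],np.ones(k.sum())]; sol=np.linalg.lstsq(A,-(A[:,0]**2+A[:,1]**2),rcond=None)[0]
c=-sol[:2]/2; print('circle',c,np.sqrt(c@c-sol[2]), 'xrange',np.percentile(q[k][:,0],[0,2,98,100]))
for xa in (RX,-RX): rel(w(-.034,-.055,.30),tool(xa))
E
```

```text
R0 [[ 0.937  0.35  -0.001]
 [ 0.35  -0.937  0.002]
 [-0.    -0.002 -1.   ]]
red 9 [166.77777778 197.44444444] [-0.054   0.0016  0.1807] on front plane
red 5 [176.8 206.4] [-0.0585  0.0005  0.0639] on front plane
white 167 [154.9 172.4] [148 164  16  18] [0.0015 0.0148 0.217 ] -9.2
circle [0.00073505 0.14528019] 0.07627655983199887 xrange [-0.0449874  -0.04469263  0.02752057  0.03728158]
dpos [ 18.392 -15.819  -2.43 ] turn [-9.000e-03  1.000e-03  1.357e+00]
dpos [ 18.392 -15.819  -2.43 ] turn [-1.0000e-03 -1.4000e-02 -2.1143e+01]
```

The pocket near the top sits 9° to the +y side, so the marked one is about 111° off. First I go above the tyre, fingers shut.

carry_out:
  grip: 0
  force: 20
  steps:
    - {"delta_pos":[1,-0.8,-0.4],"turn":[0,0,0.1]}
    - {"delta_pos":[2.4,-2,-1],"turn":[0,0,0.3]}
    - {"delta_pos":[3.8,-3.3,-1.6],"turn":[0,0,0.5]}
    - {"delta_pos":[5.2,-4.5,-2.2],"turn":[0,0,0.7]}
    - {"delta_pos":[6.6,-5.7,-2.43],"turn":[0,0,0.9]}
    - {"delta_pos":[8,-6.9,-2.43],"turn":[0,0,1.1]}
    - {"delta_pos":[9.4,-8.1,-2.43],"turn":[0,0,1.3]}
    - {"delta_pos":[10.8,-9.3,-2.43],"turn":[0,0,1.357]}
    - {"delta_pos":[12.2,-10.5,-2.43],"turn":[0,0,1.357]}
    - {"delta_pos":[13.6,-11.7,-2.43],"turn":[0,0,1.357]}
    - {"delta_pos":[15,-12.9,-2.43],"turn":[0,0,1.357]}
    - {"delta_pos":[16.4,-14.1,-2.43],"turn":[0,0,1.357]}
    - {"delta_pos":[17.6,-15.1,-2.43],"turn":[0,0,1.357]}
    - {"delta_pos":[18.392,-15.819,-2.43],"turn":[0,0,1.357]}
    - {"delta_pos":[18.392,-15.819,-2.43],"turn":[0,0,1.357]}
    - {"delta_pos":[18.392,-15.819,-2.43],"turn":[0,0,1.357]}

```text
clock: 1.8
position: [0.467, 0.0634, 0.2995]
eef_rot: [3.13, 0.266, -0.002]
wrist_force: [-0.1, -0.4, 0.5]
gripper_width: -0.0
grip_force: 0.0
```

```bash
python3 - <<'E'
from h import *
b=np.deg2rad(-30); c,s_=np.cos(b),np.sin(b)
for r in (.125,): rel(w(-.034,r*s_,.125+r*c),tool(RX,-(s_*RY+c*Z)))
s=manip.state(); print(torot(s['position']),s['wrist_force'],s['gripper_width'])
E
```

```text
dpos [0.01  0.303 2.651] turn [3.752 0.014 0.008]
[-0.03416984 -0.05491397  0.29952319] [-0.12034619 -0.3775348   0.52556461] -0.0002868631924162065
```

carry_out:
  steps:
    - {"delta_pos":[0,0.08,0.6],"turn":[0.9,0,0]}
    - {"delta_pos":[0,0.15,1.3],"turn":[1.9,0,0]}
    - {"delta_pos":[0,0.23,2],"turn":[2.8,0,0]}
    - {"delta_pos":[0.01,0.303,2.651],"turn":[3.752,0.014,0.008]}
    - {"delta_pos":[0.01,0.303,2.651],"turn":[3.752,0.014,0.008]}
    - {"delta_pos":[0.01,0.303,2.651],"turn":[3.752,0.014,0.008]}
    - {"delta_pos":[0.01,0.303,2.651],"turn":[3.752,0.014,0.008]}

```text
clock: 2.5
position: [0.4692, 0.0556, 0.2351]
eef_rot: [-2.611, -0.219, 0.053]
wrist_force: [-0.3, -0.2, 0.6]
gripper_width: 0.005
grip_force: 0.0
```

```bash
python3 - <<'E'
from h import *
s=manip.state(); q=torot(s['position']); print(q,np.hypot(q[1],q[2]-.125),np.rad2deg(np.arctan2(q[1],q[2]-.125)),s['wrist_force'], R.from_rotvec(s['eef_rot']).as_matrix()[:,2]@np.stack([RX,RY,Z],1))
d=cam('scene'); cv2.imwrite('pics/d.png',cv2.resize(d['frame'][70:190,110:270],(800,600)))
E
```

```text
[-0.03337179 -0.06302173  0.23512154] 0.1268798343198382 -29.782180875741787 [-0.29153482 -0.19609041  0.63975839] [ 0.00429078  0.49869155 -0.8667689 ]
```

View pics/d.png

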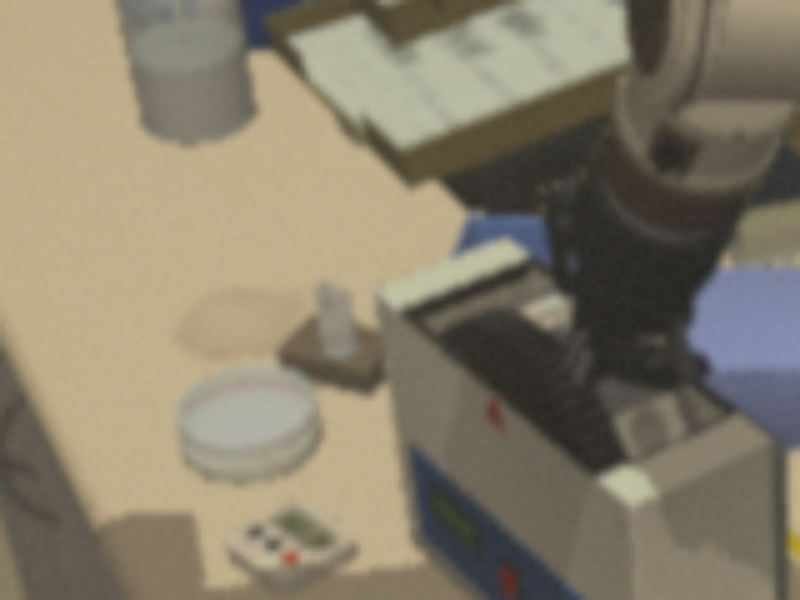

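The picture shows the shut fingers just above the tyre's right side (about px 620,370), clear of the housing. Descending.

carry_out:
  steps:
    - {"delta_pos":[0,0,0.36],"turn":[0,0,0]}
    - {"delta_pos":[0,0,0.72],"turn":[0,0,0]}
    - {"delta_pos":[0,0,0.72],"turn":[0,0,0]}
    - {"delta_pos":[0,0,0.72],"turn":[0,0,0]}

```text
clock: 2.95
position: [0.4669, 0.0653, 0.2181]
eef_rot: [-2.61, -0.22, 0.058]
wrist_force: [-0.1, -0.5, 1.3]
gripper_width: -0.002
grip_force: 0.0
```

carry_out:
  steps:
    - {"delta_pos":[0,0,0.04],"turn":[0,0,0]}
    - {"delta_pos":[0,0,0.06],"turn":[0,0,0]}
    - {"delta_pos":[0,0,0.06],"turn":[0,0,0]}

```text
clock: 3.25
position: [0.4673, 0.0652, 0.2169]
eef_rot: [-2.61, -0.219, 0.056]
wrist_force: [0.5, 1.9, -0.5]
gripper_width: 0.001
grip_force: 0.0
```

carry_out:
  steps:
    - {"delta_pos":[0,0,0.04],"turn":[0,0,0]}
    - {"delta_pos":[0,0,0.04],"turn":[0,0,0]}

```text
clock: 3.45
position: [0.4671, 0.0658, 0.2159]
eef_rot: [-2.61, -0.218, 0.056]
wrist_force: [0.2, 0.4, -0.7]
gripper_width: -0.003
grip_force: 0.0
```

carry_out:
  steps:
    - {"delta_pos":[0,0,0.04],"turn":[0,0,0]}
    - {"delta_pos":[0,0,0.04],"turn":[0,0,0]}
    - {"delta_pos":[0,0,0.04],"turn":[0,0,0]}

```text
clock: 3.75
position: [0.467, 0.0663, 0.2151]
eef_rot: [-2.61, -0.219, 0.057]
wrist_force: [-0.5, 0.5, -0.3]
gripper_width: -0.002
grip_force: 0.0
```

carry_out:
  steps:
    - {"delta_pos":[0,0,0.04],"turn":[0,0,0]}
    - {"delta_pos":[0,0,0.04],"turn":[0,0,0]}
    - {"delta_pos":[0,0,0.04],"turn":[0,0,0]}

```text
clock: 4.05
position: [0.4671, 0.0666, 0.2146]
eef_rot: [-2.61, -0.219, 0.056]
wrist_force: [-0.8, -1.5, 3.6]
gripper_width: -0.0
grip_force: 1.5
```

```bash
cat >> h.py <<'E'
def st():
    s=manip.state(); q=torot(s['position']); b=np.arctan2(q[1],q[2]-.125)
    f=np.array(s['wrist_force']); tz=R.from_rotvec(s['eef_rot']).as_matrix()[:,2]
    print('t',s['clock'],'rot',q.round(4),'r',np.hypot(q[1],q[2]-.125).round(4),'b',np.rad2deg(b).round(1),'tilt',np.rad2deg(np.arctan2(-tz@RY,-tz[2])).round(1),'tool x dev',(tz@RX).round(3),'F radial',round(-f@tz,2),'tang',round(f@RY,2),'axial',round(f@RX,2))
def drum():
    d=cam('top'); P=cloud(d); q=torot(P); hs=cv2.cvtColor(d['frame'],cv2.COLOR_BGR2HSV)
    reg=(abs(q[...,0])<.03)&(abs(q[...,1])<.075)&(q[...,2]>.195)
    for n,m in (('white',((hs[...,1]<60)&(hs[...,2]>140)&reg).astype(np.uint8)),('red',((red(d)>0)&reg).astype(np.uint8))):
        for b in blobs(m,8):
            qq=q[b[3]]; print(n,b[1],b[2].round(1),qq.mean(0).round(4),'ang',np.rad2deg(np.arctan2(-qq[:,1],qq[:,2]-.125)).mean().round(1))
    return d
E
python3 -c "
from h import *
for i in range(2): st(); drum()
st()"
```

```text
t 4.05 rot [-0.0336 -0.0518  0.2146] r 0.1035 b -30.0 tilt -30.0 tool x dev 0.003 F radial 3.79 tang -1.39 axial -1.07
white 147 [154.7 172.6] [0.0013 0.0154 0.2169] ang -9.5
t 4.1 rot [-0.0336 -0.0518  0.2146] r 0.1034 b -30.0 tilt -30.0 tool x dev 0.003 F radial 3.71 tang -1.18 axial -0.52
white 144 [154.7 172.6] [0.0013 0.0153 0.2169] ang -9.5
t 4.15 rot [-0.0335 -0.0518  0.2145] r 0.1034 b -30.0 tilt -30.0 tool x dev 0.003 F radial 2.87 tang -1.25 axial -0.25
```

carry_out:
  steps:
    - {"delta_pos":[0,-0.072,0.001],"turn":[-0.125,0,0]}
    - {"delta_pos":[0,-0.217,0.006],"turn":[-0.375,0,0]}
    - {"delta_pos":[0,-0.432,0.023],"turn":[-0.75,0,0]}
    - {"delta_pos":[0,-0.647,0.051],"turn":[-1.125,0,0]}
    - {"delta_pos":[0,-0.86,0.09],"turn":[-1.5,0,0]}
    - {"delta_pos":[0,-1.001,0.123],"turn":[-1.75,0,0]}
    - {"delta_pos":[0,-1.07,0.141],"turn":[-1.875,0,0]}
    - {"delta_pos":[0,-1.07,0.141],"turn":[-1.875,0,0]}
    - {"delta_pos":[0,-1.07,0.141],"turn":[-1.875,0,0]}

```text
clock: 5.05
position: [0.4629, 0.0915, 0.2249]
eef_rot: [-2.87, -0.24, 0.029]
wrist_force: [-0.9, -1.3, 4.6]
gripper_width: 0.0
grip_force: 2.7
```

```bash
python3 -c "
from h import *
st(); drum(); st()"
```

```text
t 5.05 rot [-0.0335 -0.0266  0.2249] r 0.1034 b -14.9 tilt -15.0 tool x dev 0.002 F radial 4.7 tang -1.12 axial -1.06
white 115 [131.9  89.2] [-0.014  -0.0661  0.6561] ang 7.1
white 58 [137.9  91.5] [-0.0185 -0.073   0.6573] ang 7.8
t 5.1 rot [-0.0335 -0.0268  0.2248] r 0.1034 b -15.0 tilt -15.0 tool x dev 0.002 F radial 6.16 tang -1.4 axial -1.71
```

carry_out:
  steps:
    - {"delta_pos":[0,-0.072,-0.004],"turn":[-0.125,0,0]}
    - {"delta_pos":[0,-0.217,0],"turn":[-0.375,0,0]}
    - {"delta_pos":[0,-0.432,0.015],"turn":[-0.75,0,0]}
    - {"delta_pos":[0,-0.647,0.041],"turn":[-1.125,0,0]}
    - {"delta_pos":[0,-0.86,0.08],"turn":[-1.5,0,0]}
    - {"delta_pos":[0,-1.07,0.13],"turn":[-1.875,0,0]}
    - {"delta_pos":[0,-1.278,0.19],"turn":[-2.25,0,0]}
    - {"delta_pos":[0,-1.381,0.225],"turn":[-2.437,0,0]}
    - {"delta_pos":[0,-1.415,0.237],"turn":[-2.5,0,0]}
    - {"delta_pos":[0,-1.415,0.237],"turn":[-2.5,0,0]}
    - {"delta_pos":[0,-1.415,0.237],"turn":[-2.5,0,0]}

```text
clock: 6.2
position: [0.4657, 0.087, 0.2278]
eef_rot: [3.069, 0.338, 0.01]
wrist_force: [0.7, -0.1, 0.2]
gripper_width: -0.001
grip_force: 0.0
```

```bash
python3 -c "
from h import *
st(); cam('wrist'); st()"
```

```text
t 6.2 rot [-0.0315 -0.0315  0.2278] r 0.1075 b -17.0 tilt 3.1 tool x dev 0.003 F radial 0.19 tang -0.17 axial 0.71
t 6.25 rot [-0.0315 -0.0315  0.2279] r 0.1076 b -17.0 tilt 3.1 tool x dev 0.003 F radial 0.48 tang -0.49 axial -0.45
```

```bash
python3 -c "
from h import *
s=manip.state(); print(np.array(s['q']).round(3),np.array(s['qvel']).round(2))
st(); d=drum(); cv2.imwrite('pics/e.png',cv2.resize(cam('scene')['frame'][60:210,110:310],(800,600)))"
```

```text
[ 0.219  0.194 -0.086  1.29  -0.055  3.141] [ 0. -0.  0. -0. -0.  0.]
t 6.25 rot [-0.0315 -0.0315  0.2279] r 0.1076 b -17.0 tilt 3.1 tool x dev 0.003 F radial 0.48 tang -0.49 axial -0.45
white 952 [89.9 93.2] [-0.0167 -0.02    0.6642] ang 2.1
white 142 [119.6  86.8] [-0.0152 -0.0554  0.6678] ang 5.8
white 27 [125.9  92.4] [-0.0197 -0.06    0.6612] ang 6.4
white 130 [57.7 95.8] [-0.0163  0.0153  0.6668] ang -1.6
white 96 [49.1 98. ] [-0.0181  0.0246  0.6674] ang -2.6
white 44 [155.3 141.2] [-0.0215 -0.051   0.4879] ang 8.0
```

View pics/e.png

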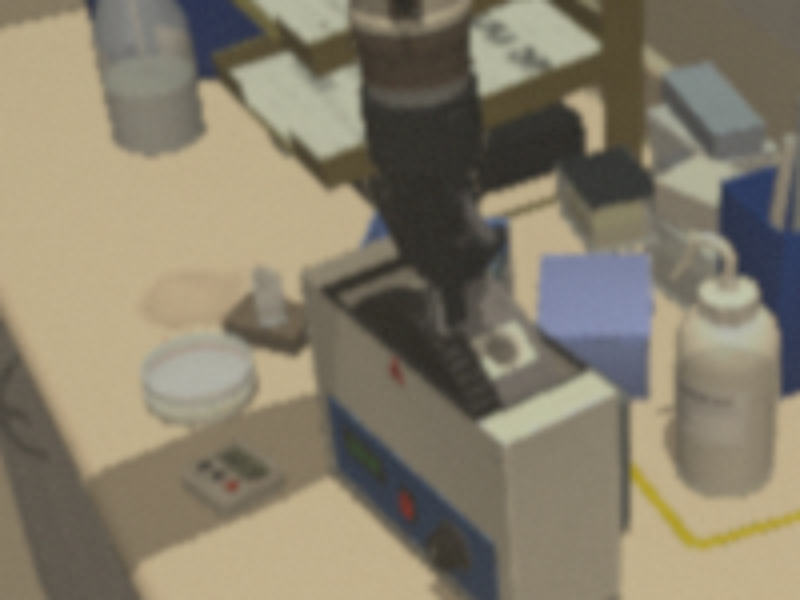

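The picture shows the arm stalled with its last joint at the limit (3.14) and off the tyre; a pocket lies at about (505,348). I'll lift and turn the tool half round, so that the last joint is near zero.

carry_out:
  steps:
    - {"delta_pos":[0,0,-0.4],"turn":[0,0,0]}
    - {"delta_pos":[0,0,-1.4],"turn":[0,0,0]}
    - {"delta_pos":[0,0,-2.4],"turn":[0,0,-1]}
    - {"delta_pos":[0,0,-2.8],"turn":[0,0,-2]}
    - {"delta_pos":[0,0,-2.8],"turn":[0,0,-3]}
    - {"delta_pos":[0,0,-2.8],"turn":[0,0,-4]}
    - {"delta_pos":[0,0,-2.8],"turn":[0,0,-5]}
    - {"delta_pos":[0,0,-2.8],"turn":[0,0,-6]}
    - {"delta_pos":[0,0,-2.8],"turn":[0,0,-7]}
    - {"delta_pos":[0,0,-2.8],"turn":[0,0,-8]}
    - {"delta_pos":[0,0,-2.8],"turn":[0,0,-9]}
    - {"delta_pos":[0,0,-2.8],"turn":[0,0,-10]}
    - {"delta_pos":[0,0,-2.8],"turn":[0,0,-11]}
    - {"delta_pos":[0,0,-2.8],"turn":[0,0,-12]}
    - {"delta_pos":[0,0,-2.8],"turn":[0,0,-13]}
    - {"delta_pos":[0,0,-2.8],"turn":[0,0,-14]}
    - {"delta_pos":[0,0,-2.8],"turn":[0,0,-15]}
    - {"delta_pos":[0,0,-2.8],"turn":[0,0,-15]}

```text
clock: 8.15
position: [0.465, 0.0909, 0.2988]
eef_rot: [1.249, 2.845, -0.067]
wrist_force: [0.3, -0.2, -0.9]
gripper_width: 0.003
grip_force: 0.0
```

```bash
python3 - <<'E'
from h import *
s=manip.state(); print(np.array(s['q']).round(3)); st()
b=np.deg2rad(-35); c,s_=np.cos(b),np.sin(b); r=.13
rel(w(-.034,r*s_-.06,.125+r*c+.04),tool(-RX))
rel(w(-.034,r*s_,.125+r*c),tool(-RX,-(s_*RY+c*Z)))
E
```

```text
[ 0.227  0.169  0.067  1.468 -0.055  1.055]
t 8.15 rot [-0.0316 -0.0275  0.2988] r 0.1759 b -9.0 tilt 3.1 tool x dev 0.005 F radial -0.96 tang -0.21 axial 0.27
dpos [-3.483 -2.381  1.323] turn [-0.342  0.226 -7.128]
dpos [-1.395 -1.036  2.79 ] turn [-4.344  2.399 -6.846]
```

carry_out:
  steps:
    - {"delta_pos":[-0.4,-0.3,0],"turn":[0,0,-1]}
    - {"delta_pos":[-1.2,-0.9,0],"turn":[-0.1,0.1,-2]}
    - {"delta_pos":[-2,-1.5,0],"turn":[-0.2,0.1,-3]}
    - {"delta_pos":[-2.8,-2,0],"turn":[-0.3,0.2,-4]}
    - {"delta_pos":[-3.483,-2.381,0],"turn":[-0.342,0.226,-5]}
    - {"delta_pos":[-3.483,-2.381,0],"turn":[-0.342,0.226,-6]}
    - {"delta_pos":[-3.483,-2.381,0],"turn":[-0.342,0.226,-7.128]}
    - {"delta_pos":[-3.483,-2.381,0],"turn":[-0.342,0.226,-7.128]}
    - {"delta_pos":[-3.483,-2.381,0],"turn":[-0.342,0.226,-7.128]}

```text
clock: 9.05
position: [0.48, -0.0133, 0.304]
eef_rot: [0.257, -3.13, 0.0]
wrist_force: [0.8, 0.1, -0.8]
gripper_width: -0.002
grip_force: 0.0
```

```bash
python3 - <<'E'
from h import *
st(); d=drum(); e=cam('wrist')
cv2.imwrite('pics/f.png',cv2.resize(np.hstack([d['frame'],e['frame']]),(800,300)))
b=np.deg2rad(-35); c,s_=np.cos(b),np.sin(b); r=.13
rel(w(-.034,r*s_,.125+r*c),tool(-RX,-(s_*RY+c*Z)))
E
```

```text
t 9.05 rot [-0.0342 -0.1327  0.304 ] r 0.2229 b -36.6 tilt 0.0 tool x dev -0.001 F radial -0.82 tang 0.01 axial 0.8
dpos [-0.007  2.322  2.897] turn [-4.376 -0.    -0.019]
```

View pics/f.png

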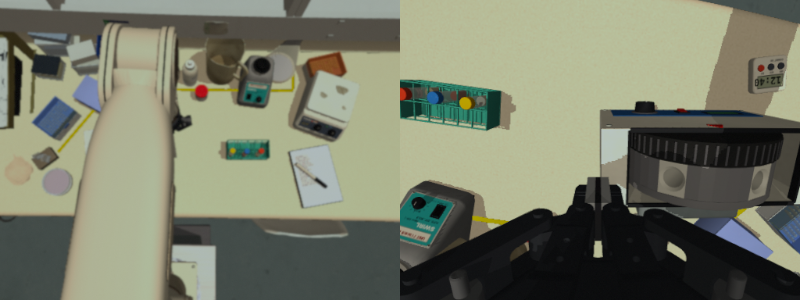

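The wrist view shows the drum at right, with pockets at about (675,178) and (760,180) and the triangle at (715,125). It serves to measure the angle, so I start the second stroke.

carry_out:
  steps:
    - {"delta_pos":[0,0.4,0.2],"turn":[-0.9,0,0]}
    - {"delta_pos":[0,1,0.8],"turn":[-1.9,0,0]}
    - {"delta_pos":[0,1.6,1.6],"turn":[-2.8,0,0]}
    - {"delta_pos":[0,2.1,2.4],"turn":[-3.7,0,0]}
    - {"delta_pos":[0,2.322,2.897],"turn":[-4.376,0,-0.019]}
    - {"delta_pos":[0,2.322,2.897],"turn":[-4.376,0,-0.019]}
    - {"delta_pos":[0,2.322,2.897],"turn":[-4.376,0,-0.019]}
    - {"delta_pos":[0,2.322,2.897],"turn":[-4.376,0,-0.019]}

```text
clock: 9.95
position: [0.4709, 0.0441, 0.2327]
eef_rot: [0.253, -2.94, -0.924]
wrist_force: [0.5, 0.1, -0.4]
gripper_width: -0.002
grip_force: 0.0
```

```bash
cat >> h.py <<'E'
def drumw(rr=.095):
    d=cam('wrist'); P=cloud(d); q=torot(P); hs=cv2.cvtColor(d['frame'],cv2.COLOR_BGR2HSV)
    for n,m,x0 in (('white',(hs[...,1]<70)&(hs[...,2]>135),.02),('red',red(d)>0,.05)):
        reg=(abs(q[...,0])<x0)&(abs(q[...,1])<.08)&(q[...,2]>.19)&(q[...,2]<.235)
        for b in blobs((m&reg).astype(np.uint8),40):
            qq=q[b[3]]; print(n,b[1],b[2].round(0),qq.mean(0).round(4),'ang',np.rad2deg(np.arctan2(-qq[:,1],qq[:,2]-.125)).mean().round(1), 'x',qq[:,0].min().round(3),qq[:,0].max().round(3))
    return d
E
python3 - <<'E'
from h import *
print(np.array(manip.state()['q']).round(2)); st(); drumw()
E
```

```text
[-0.24  0.36 -0.    1.48  0.55 -0.49]
t 9.95 rot [-0.0336 -0.0746  0.2327] r 0.131 b -34.7 tilt -34.9 tool x dev 0.0 F radial -0.32 tang 0.03 axial 0.49
white 2111 [326. 251.] [-6.600e-03 -2.000e-04  2.152e-01] ang -0.0 x -0.02 0.017
```

carry_out:
  steps:
    - {"delta_pos":[0,0,0.4],"turn":[0,0,0]}
    - {"delta_pos":[0,0,0.7],"turn":[0,0,0]}
    - {"delta_pos":[0,0,0.84],"turn":[0,0,0]}
    - {"delta_pos":[0,0,0.92],"turn":[0,0,0]}
    - {"delta_pos":[0,0,0.92],"turn":[0,0,0]}
    - {"delta_pos":[0,0,0.92],"turn":[0,0,0]}

```text
clock: 10.6
position: [0.4679, 0.0569, 0.2125]
eef_rot: [0.252, -2.937, -0.926]
wrist_force: [0.0, 0.6, 0.2]
gripper_width: -0.003
grip_force: 0.0
```

carry_out:
  steps:
    - {"delta_pos":[0,0,0.04],"turn":[0,0,0]}
    - {"delta_pos":[0,0,0.04],"turn":[0,0,0]}
    - {"delta_pos":[0,0,0.04],"turn":[0,0,0]}

```text
clock: 10.9
position: [0.4679, 0.0573, 0.2116]
eef_rot: [0.251, -2.937, -0.926]
wrist_force: [0.4, 0.2, -0.1]
gripper_width: 0.005
grip_force: 0.0
```

carry_out:
  steps:
    - {"delta_pos":[0,0,0.04],"turn":[0,0,0]}
    - {"delta_pos":[0,0,0.04],"turn":[0,0,0]}
    - {"delta_pos":[0,0,0.04],"turn":[0,0,0]}

```text
clock: 11.2
position: [0.4677, 0.058, 0.2108]
eef_rot: [0.252, -2.937, -0.926]
wrist_force: [-1.2, 0.4, -0.2]
gripper_width: -0.0
grip_force: 0.0
```

```bash
python3 - <<'E'
from h import *
st(); d=cam('wrist'); P=cloud(d); q=torot(P); a=np.rad2deg(np.arctan2(-q[...,1],q[...,2]-.125)); hs=cv2.cvtColor(d['frame'],cv2.COLOR_BGR2HSV).astype(int)
for lo in range(-44,46,4):
    m=(abs(a-lo)<2)&(abs(q[...,0])<.012)&(q[...,2]>.19)&(q[...,2]<.235)
    if m.sum()>20: print(lo,m.sum(),np.median(hs[m],0))
E
```

```text
t 11.2 rot [-0.0344 -0.0603  0.2108] r 0.1049 b -35.1 tilt -35.0 tool x dev -0.002 F radial -0.46 tang 0.56 axial -1.12
-32 100 [ 41.  17. 244.]
-28 32 [ 25.   32.  231.5]
-16 71 [ 21.  25. 168.]
-12 93 [ 19.  20. 142.]
-8 89 [ 18.  21. 143.]
-4 72 [ 16.  22. 150.]
0 35 [ 16.  22. 150.]
36 77 [ 23.  39. 166.]
```

carry_out:
  steps:
    - {"delta_pos":[0,0,0.04],"turn":[0,0,0]}
    - {"delta_pos":[0,0,0.04],"turn":[0,0,0]}
    - {"delta_pos":[0,0,0.04],"turn":[0,0,0]}

```text
clock: 11.55
position: [0.4676, 0.0586, 0.21]
eef_rot: [0.252, -2.937, -0.926]
wrist_force: [-0.5, 0.3, -0.1]
gripper_width: 0.0
grip_force: 0.0
```

carry_out:
  steps:
    - {"delta_pos":[0,0,0.02],"turn":[0,0,0]}
    - {"delta_pos":[0,0,0.02],"turn":[0,0,0]}
    - {"delta_pos":[0,0,0.02],"turn":[0,0,0]}

```text
clock: 11.85
position: [0.4675, 0.0589, 0.2096]
eef_rot: [0.252, -2.937, -0.926]
wrist_force: [0.1, 0.5, -0.2]
gripper_width: 0.0
grip_force: 0.0
```

carry_out:
  steps:
    - {"delta_pos":[0,0,0.02],"turn":[0,0,0]}
    - {"delta_pos":[0,0,0.02],"turn":[0,0,0]}
    - {"delta_pos":[0,0,0.02],"turn":[0,0,0]}

```text
clock: 12.15
position: [0.4675, 0.0591, 0.2092]
eef_rot: [0.252, -2.937, -0.926]
wrist_force: [-0.1, -0.4, 0.5]
gripper_width: -0.003
grip_force: 0.4
```

```bash
python3 -c "
from h import *
st()"
```

```text
t 12.15 rot [-0.0344 -0.0593  0.2092] r 0.103 b -35.1 tilt -35.0 tool x dev -0.002 F radial 0.65 tang -0.41 axial -0.16
```

carry_out:
  steps:
    - {"delta_pos":[0,0,0.016],"turn":[0,0,0]}
    - {"delta_pos":[0,0.072,0.017],"turn":[0.125,0,0]}
    - {"delta_pos":[0,0.215,0.022],"turn":[0.375,0,0]}
    - {"delta_pos":[0,0.429,0.038],"turn":[0.75,0,0]}
    - {"delta_pos":[0,0.642,0.066],"turn":[1.125,0,0]}
    - {"delta_pos":[0,0.853,0.105],"turn":[1.5,0,0]}
    - {"delta_pos":[0,1.062,0.155],"turn":[1.875,0,0]}
    - {"delta_pos":[0,1.268,0.215],"turn":[2.25,0,0]}
    - {"delta_pos":[0,1.471,0.286],"turn":[2.625,0,0]}
    - {"delta_pos":[0,1.669,0.367],"turn":[3,0,0]}
    - {"delta_pos":[0,1.734,0.396],"turn":[3.125,0,0]}
    - {"delta_pos":[0,1.734,0.396],"turn":[3.125,0,0]}
    - {"delta_pos":[0,1.734,0.396],"turn":[3.125,0,0]}

```text
clock: 13.45
position: [0.4607, 0.0999, 0.2264]
eef_rot: [0.266, -3.104, -0.273]
wrist_force: [-0.9, -1.5, 4.8]
gripper_width: -0.004
grip_force: 2.4
```

```bash
cat >> h.py <<'E'
def prof():
    d=cam('wrist'); P=cloud(d); q=torot(P); a=np.rad2deg(np.arctan2(-q[...,1],q[...,2]-.125)); hs=cv2.cvtColor(d['frame'],cv2.COLOR_BGR2HSV).astype(int)
    base=(abs(q[...,0])<.013)&(q[...,2]>.19)&(q[...,2]<.235)
    for n,m in (('white',base&(hs[...,2]>195)),('red',(red(d)>0)&(abs(q[...,0])<.05)&(q[...,2]>.19)&(q[...,2]<.235))):
        for b in blobs(m.astype(np.uint8),25): print(n,b[1],b[2].round(0),'ang mean/min/max',a[b[3]].mean().round(1),a[b[3]].min().round(1),a[b[3]].max().round(1),'x',q[b[3]][:,0].mean().round(4))
    return d
E
python3 -c "
from h import *
st();prof();st()"
```

```text
t 13.45 rot [-0.0343 -0.0179  0.2264] r 0.1029 b -10.0 tilt -10.0 tool x dev 0.0 F radial 4.95 tang -1.31 axial -1.18
white 37 [446. 261.] ang mean/min/max -62.7 -63.3 -62.2 x 0.0033
white 1848 [ 77. 290.] ang mean/min/max 59.9 55.9 63.3 x -0.0011
t 13.5 rot [-0.0343 -0.0183  0.2263] r 0.1029 b -10.2 tilt -10.0 tool x dev -0.0 F radial 5.84 tang -0.84 axial -0.43
```

carry_out:
  steps:
    - {"delta_pos":[0,0.072,-0.005],"turn":[0.125,0,0]}
    - {"delta_pos":[0,0.215,-0.002],"turn":[0.375,0,0]}
    - {"delta_pos":[0,0.429,0.014],"turn":[0.75,0,0]}
    - {"delta_pos":[0,0.642,0.041],"turn":[1.125,0,0]}
    - {"delta_pos":[0,0.853,0.08],"turn":[1.5,0,0]}
    - {"delta_pos":[0,1.062,0.13],"turn":[1.875,0,0]}
    - {"delta_pos":[0,1.268,0.191],"turn":[2.25,0,0]}
    - {"delta_pos":[0,1.471,0.263],"turn":[2.625,0,0]}
    - {"delta_pos":[0,1.669,0.345],"turn":[3,0,0]}
    - {"delta_pos":[0,1.734,0.375],"turn":[3.125,0,0]}
    - {"delta_pos":[0,1.734,0.375],"turn":[3.125,0,0]}
    - {"delta_pos":[0,1.734,0.375],"turn":[3.125,0,0]}

```text
clock: 14.7
position: [0.4533, 0.1439, 0.2247]
eef_rot: [-0.264, 3.081, -0.404]
wrist_force: [-1.2, 2.6, 7.5]
gripper_width: 0.001
grip_force: 3.9
```

```bash
python3 -c "
from h import *
st();prof();st();print(np.array(manip.state()['q']).round(2))"
```

```text
t 14.7 rot [-0.0342  0.0267  0.2247] r 0.1032 b 15.0 tilt 14.9 tool x dev 0.001 F radial 7.96 tang 2.8 axial -0.71
white 898 [ 80. 250.] ang mean/min/max 59.7 56.1 63.2 x -0.0003
white 85 [253. 314.] ang mean/min/max -15.2 -16.9 -13.7 x 0.0104
red 55 [135. 212.] ang mean/min/max 43.7 41.9 44.9 x -0.035
red 133 [141. 258.] ang mean/min/max 39.0 36.1 45.5 x -0.0047
t 14.75 rot [-0.0342  0.0265  0.2247] r 0.1032 b 14.9 tilt 14.9 tool x dev 0.001 F radial 6.77 tang 2.29 axial -1.16
[ 0.46  0.25 -0.05  1.35 -0.25  0.3 ]
```

carry_out:
  steps:
    - {"delta_pos":[0,0.072,-0.011],"turn":[0.125,0,0]}
    - {"delta_pos":[0,0.215,-0.009],"turn":[0.375,0,0]}
    - {"delta_pos":[0,0.429,0.005],"turn":[0.75,0,0]}
    - {"delta_pos":[0,0.642,0.03],"turn":[1.125,0,0]}
    - {"delta_pos":[0,0.853,0.067],"turn":[1.5,0,0]}
    - {"delta_pos":[0,1.062,0.115],"turn":[1.875,0,0]}
    - {"delta_pos":[0,1.268,0.173],"turn":[2.25,0,0]}
    - {"delta_pos":[0,1.37,0.206],"turn":[2.437,0,0]}
    - {"delta_pos":[0,1.404,0.218],"turn":[2.5,0,0]}
    - {"delta_pos":[0,1.404,0.218],"turn":[2.5,0,0]}
    - {"delta_pos":[0,1.404,0.218],"turn":[2.5,0,0]}

```text
clock: 15.85
position: [0.4479, 0.1763, 0.21]
eef_rot: [-0.252, 2.938, -0.924]
wrist_force: [-2.6, 4.1, 7.2]
gripper_width: 0.003
grip_force: 4.3
```

```bash
python3 -c "
from h import *
st();prof();st();
print(np.array(manip.state()['q']).round(2))"
```

```text
t 15.85 rot [-0.0341  0.0596  0.21  ] r 0.1038 b 35.0 tilt 34.9 tool x dev 0.002 F radial 8.49 tang 4.51 axial -1.89
white 390 [103. 226.] ang mean/min/max 59.7 56.3 62.8 x -0.0
white 60 [254. 315.] ang mean/min/max -35.5 -36.7 -33.9 x 0.011
white 157 [356. 324.] ang mean/min/max -58.1 -59.6 -56.5 x -0.003
red 343 [138. 243.] ang mean/min/max 24.8 15.5 47.8 x -0.011
t 15.9 rot [-0.0342  0.0595  0.21  ] r 0.1038 b 35.0 tilt 34.9 tool x dev 0.002 F radial 9.12 tang 6.07 axial -1.16
[ 0.69  0.44  0.05  1.52 -0.52  0.6 ]
```

carry_out:
  steps:
    - {"delta_pos":[0,0,-0.04],"turn":[0,0,0]}
    - {"delta_pos":[0,0,-0.15],"turn":[0,0,0]}
    - {"delta_pos":[0,0,-0.6],"turn":[0,0,0]}
    - {"delta_pos":[0,0,-1.2],"turn":[0,0,0]}
    - {"delta_pos":[0,0,-1.2],"turn":[0,0,0]}
    - {"delta_pos":[0,0,-1.2],"turn":[0,0,0]}

```text
clock: 16.5
position: [0.4444, 0.192, 0.2338]
eef_rot: [-0.252, 2.938, -0.927]
wrist_force: [-0.9, -0.1, 0.1]
gripper_width: 0.003
grip_force: 0.0
```

```bash
sed -i 's/^def torot/O=O+.0016*RY\ndef torot/' h.py; python3 - <<'E'
from h import *
st();d=prof();st()
b=np.deg2rad(-14); c,s_=np.cos(b),np.sin(b); r=.125
rel(w(-.033,r*s_,.125+r*c),tool(-RX,-(s_*RY+c*Z)))
E
```

```text
t 16.5 rot [-0.0349  0.074   0.2338] r 0.1315 b 34.2 tilt 35.0 tool x dev 0.0 F radial 0.07 tang 0.03 axial -0.87
white 363 [118. 216.] ang mean/min/max 60.0 56.8 63.3 x -0.0001
white 60 [152. 237.] ang mean/min/max 31.5 18.0 34.9 x 0.0001
white 109 [351. 317.] ang mean/min/max -59.4 -61.1 -58.1 x 0.0111
red 403 [151. 231.] ang mean/min/max 25.2 16.4 44.5 x -0.009
t 16.55 rot [-0.0351  0.0738  0.2336] r 0.1313 b 34.2 tilt 35.0 tool x dev -0.0 F radial -1.26 tang 0.04 axial -0.39
dpos [-0.074 -3.699  1.974] turn [-6.13  -0.01   0.019]
```

carry_out:
  steps:
    - {"delta_pos":[0,-0.3,-0.6],"turn":[-0.8,0,0]}
    - {"delta_pos":[0,-0.9,-0.6],"turn":[-1.7,0,0]}
    - {"delta_pos":[-0.02,-1.5,-0.3],"turn":[-2.7,0,0]}
    - {"delta_pos":[-0.04,-2.2,0.1],"turn":[-3.7,0,0]}
    - {"delta_pos":[-0.06,-2.8,0.8],"turn":[-4.7,0,0]}
    - {"delta_pos":[-0.074,-3.3,1.5],"turn":[-5.6,0,0.01]}
    - {"delta_pos":[-0.074,-3.7,1.974],"turn":[-6.13,-0.01,0.02]}
    - {"delta_pos":[-0.074,-3.7,1.974],"turn":[-6.13,-0.01,0.02]}
    - {"delta_pos":[-0.074,-3.7,1.974],"turn":[-6.13,-0.01,0.02]}

```text
clock: 17.45
position: [0.4636, 0.089, 0.2462]
eef_rot: [0.256, -3.087, -0.38]
wrist_force: [0.6, 1.2, -0.6]
gripper_width: 0.003
grip_force: 0.0
```

```bash
python3 - <<'E'
from h import *
st();d=prof();st()
cv2.imwrite('pics/g.png',cv2.resize(d['frame'],(768,576)))
E
```

```text
t 17.45 rot [-0.0333 -0.0307  0.2462] r 0.1251 b -14.2 tilt -14.0 tool x dev 0.0 F radial -0.82 tang 1.04 axial 0.83
white 745 [414. 238.] ang mean/min/max -59.9 -63.1 -56.2 x -0.0002
white 1763 [ 99. 276.] ang mean/min/max 60.1 56.1 63.4 x -0.0004
white 25 [206. 271.] ang mean/min/max 33.8 32.4 34.5 x -0.0008
red 487 [222. 222.] ang mean/min/max 26.1 23.6 29.0 x -0.0361
red 323 [208. 252.] ang mean/min/max 31.5 25.5 35.1 x -0.0161
t 17.5 rot [-0.033  -0.0297  0.2466] r 0.1252 b -13.7 tilt -14.0 tool x dev 0.0 F radial 0.65 tang 0.51 axial 0.6
```

View pics/g.png

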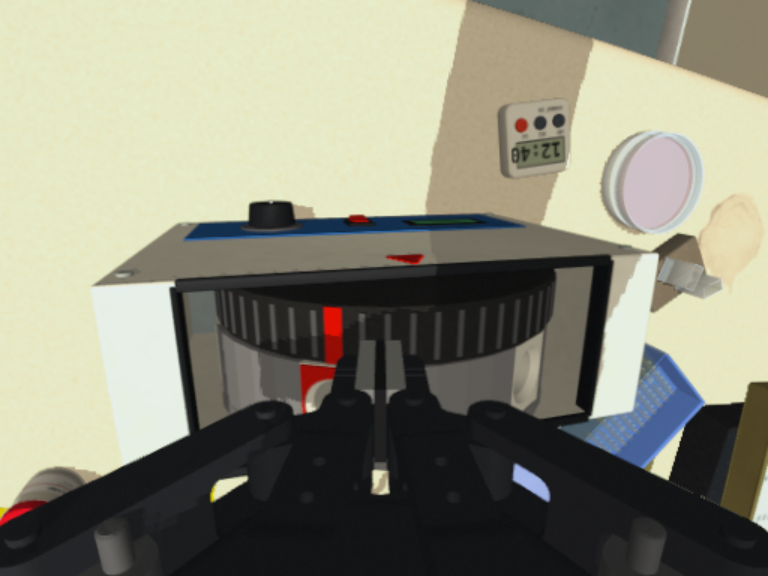

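The wrist view shows the red bar on the tyre at (222,222) raw px, 26° short, with the marked red square behind it and the triangle at (270,173). The last stroke has to be about 26°.

carry_out:
  steps:
    - {"delta_pos":[0,0,0.3],"turn":[0,0,0]}
    - {"delta_pos":[0,0,0.6],"turn":[0,0,0]}
    - {"delta_pos":[0,0,0.72],"turn":[0,0,0]}
    - {"delta_pos":[0,0,0.76],"turn":[0,0,0]}
    - {"delta_pos":[0,0,0.76],"turn":[0,0,0]}

```text
clock: 18.0
position: [0.463, 0.0953, 0.2284]
eef_rot: [0.263, -3.087, -0.38]
wrist_force: [0.0, 0.5, 0.2]
gripper_width: -0.001
grip_force: 0.0
```

carry_out:
  steps:
    - {"delta_pos":[0,0,0.04],"turn":[0,0,0]}
    - {"delta_pos":[0,0,0.04],"turn":[0,0,0]}

```text
clock: 18.2
position: [0.4633, 0.095, 0.2278]
eef_rot: [0.261, -3.088, -0.381]
wrist_force: [0.5, -0.2, -0.3]
gripper_width: 0.001
grip_force: 0.0
```

carry_out:
  steps:
    - {"delta_pos":[0,0,0.03],"turn":[0,0,0]}
    - {"delta_pos":[0,0,0.03],"turn":[0,0,0]}

```text
clock: 18.4
position: [0.4632, 0.095, 0.2269]
eef_rot: [0.261, -3.088, -0.381]
wrist_force: [-0.2, 0.2, 0.1]
gripper_width: -0.003
grip_force: 0.0
```

```bash
python3 -c "
from h import *
st()"
```

```text
t 18.4 rot [-0.0326 -0.0247  0.2269] r 0.1049 b -13.6 tilt -14.0 tool x dev 0.001 F radial 0.07 tang 0.27 axial -0.17
```

carry_out:
  steps:
    - {"delta_pos":[0,0,0.03],"turn":[0,0,0]}
    - {"delta_pos":[0,0,0.03],"turn":[0,0,0]}

```text
clock: 18.6
position: [0.4631, 0.0952, 0.2262]
eef_rot: [0.261, -3.088, -0.381]
wrist_force: [0.3, -0.2, -0.6]
gripper_width: 0.004
grip_force: 0.0
```

carry_out:
  steps:
    - {"delta_pos":[0,0,0.03],"turn":[0,0,0]}
    - {"delta_pos":[0,0,0.03],"turn":[0,0,0]}

```text
clock: 18.8
position: [0.4631, 0.0955, 0.2254]
eef_rot: [0.261, -3.088, -0.381]
wrist_force: [0.1, -0.4, 0.6]
gripper_width: 0.004
grip_force: 0.0
```

```bash
python3 -c "
from h import *
st()"
```

```text
t 18.8 rot [-0.0327 -0.0243  0.2254] r 0.1033 b -13.6 tilt -14.0 tool x dev 0.001 F radial 0.7 tang -0.36 axial 0.0
```

carry_out:
  steps:
    - {"delta_pos":[0,0,0.02],"turn":[0,0,0]}
    - {"delta_pos":[0,0,0.02],"turn":[0,0,0]}
    - {"delta_pos":[0,0.072,0.021],"turn":[0.125,0,0]}
    - {"delta_pos":[0,0.215,0.026],"turn":[0.375,0,0]}
    - {"delta_pos":[0,0.43,0.043],"turn":[0.75,0,0]}
    - {"delta_pos":[0,0.644,0.071],"turn":[1.125,0,0]}
    - {"delta_pos":[0,0.856,0.11],"turn":[1.5,0,0]}
    - {"delta_pos":[0,1.065,0.16],"turn":[1.875,0,0]}
    - {"delta_pos":[0,1.272,0.221],"turn":[2.25,0,0]}
    - {"delta_pos":[0,1.475,0.293],"turn":[2.625,0,0]}
    - {"delta_pos":[0,1.674,0.376],"turn":[3,0,0]}
    - {"delta_pos":[0,1.772,0.421],"turn":[3.188,0,0]}
    - {"delta_pos":[0,1.804,0.436],"turn":[3.25,0,0]}
    - {"delta_pos":[0,1.804,0.436],"turn":[3.25,0,0]}
    - {"delta_pos":[0,1.804,0.436],"turn":[3.25,0,0]}

```text
clock: 20.3
position: [0.4554, 0.1409, 0.2259]
eef_rot: [-0.26, 3.095, -0.324]
wrist_force: [0.1, 0.2, -0.0]
gripper_width: 0.0
grip_force: 0.0
```

```bash
python3 -c "
from h import *
st();prof();st()"
```

```text
t 20.3 rot [-0.0326  0.0218  0.2259] r 0.1033 b 12.2 tilt 11.9 tool x dev 0.002 F radial -0.01 tang 0.19 axial 0.13
white 994 [ 76. 252.] ang mean/min/max 60.1 56.5 63.5 x -0.0002
white 145 [150. 265.] ang mean/min/max 33.4 30.5 35.2 x -0.004
red 785 [154. 242.] ang mean/min/max 26.4 16.9 39.2 x -0.0242
red 32 [162. 313.] ang mean/min/max 25.3 23.8 27.9 x 0.0237
t 20.35 rot [-0.0326  0.0216  0.226 ] r 0.1033 b 12.1 tilt 11.9 tool x dev 0.002 F radial -0.06 tang -0.31 axial -0.23
```

The press did not quite make contact, so the drum has not moved. Going back 26° with a small lift and pressing again.

carry_out:
  steps:
    - {"delta_pos":[0,0,-0.13],"turn":[0,0,0]}
    - {"delta_pos":[0,-0.593,-0.086],"turn":[-1,0,0]}
    - {"delta_pos":[0,-1.174,0.037],"turn":[-2,0,0]}
    - {"delta_pos":[0,-1.733,0.24],"turn":[-3,0,0]}
    - {"delta_pos":[0,-1.867,0.303],"turn":[-3.25,0,0]}
    - {"delta_pos":[0,-1.82,0.4],"turn":[-3.25,0,0]}
    - {"delta_pos":[0,-1.82,0.4],"turn":[-3.25,0,0]}
    - {"delta_pos":[0,-1.82,0.4],"turn":[-3.25,0,0]}

```text
clock: 21.15
position: [0.463, 0.096, 0.2256]
eef_rot: [0.263, -3.088, -0.38]
wrist_force: [-0.2, 0.2, 0.7]
gripper_width: 0.003
grip_force: 0.0
```

carry_out:
  steps:
    - {"delta_pos":[0,0,0.03],"turn":[0,0,0]}
    - {"delta_pos":[0,0,0.03],"turn":[0,0,0]}
    - {"delta_pos":[0,0,0.03],"turn":[0,0,0]}

```text
clock: 21.45
position: [0.463, 0.0963, 0.2249]
eef_rot: [0.264, -3.088, -0.38]
wrist_force: [-0.8, 0.9, 0.1]
gripper_width: 0.003
grip_force: 0.0
```

```bash
python3 -c "
from h import *
st()"
```

```text
t 21.45 rot [-0.0326 -0.0235  0.2249] r 0.1026 b -13.2 tilt -14.0 tool x dev 0.001 F radial -0.12 tang 0.99 axial -0.68
```

carry_out:
  steps:
    - {"delta_pos":[0,0,0.03],"turn":[0,0,0]}
    - {"delta_pos":[0,0,0.03],"turn":[0,0,0]}
    - {"delta_pos":[0,0,0.03],"turn":[0,0,0]}

```text
clock: 21.75
position: [0.4632, 0.0958, 0.2242]
eef_rot: [0.262, -3.088, -0.381]
wrist_force: [-0.4, 0.5, 1.5]
gripper_width: -0.001
grip_force: 0.6
```

carry_out:
  steps:
    - {"delta_pos":[0,0,0.02],"turn":[0,0,0]}
    - {"delta_pos":[0,0,0.02],"turn":[0,0,0]}
    - {"delta_pos":[0,0,0.02],"turn":[0,0,0]}

```text
clock: 22.05
position: [0.4632, 0.0957, 0.2239]
eef_rot: [0.261, -3.089, -0.381]
wrist_force: [-1.1, -0.0, 3.6]
gripper_width: -0.0
grip_force: 1.9
```

```bash
python3 -c "
from h import *
st()"
```

```text
t 22.05 rot [-0.0325 -0.0241  0.2239] r 0.1018 b -13.7 tilt -14.0 tool x dev 0.002 F radial 3.45 tang 0.15 axial -1.09
```

carry_out:
  steps:
    - {"delta_pos":[0,0.071,0.001],"turn":[0.125,0,0]}
    - {"delta_pos":[0,0.213,0.006],"turn":[0.375,0,0]}
    - {"delta_pos":[0,0.426,0.022],"turn":[0.75,0,0]}
    - {"delta_pos":[0,0.637,0.05],"turn":[1.125,0,0]}
    - {"delta_pos":[0,0.847,0.089],"turn":[1.5,0,0]}
    - {"delta_pos":[0,1.054,0.139],"turn":[1.875,0,0]}
    - {"delta_pos":[0,1.258,0.199],"turn":[2.25,0,0]}
    - {"delta_pos":[0,1.459,0.27],"turn":[2.625,0,0]}
    - {"delta_pos":[0,1.656,0.352],"turn":[3,0,0]}
    - {"delta_pos":[0,1.753,0.397],"turn":[3.188,0,0]}
    - {"delta_pos":[0,1.785,0.412],"turn":[3.25,0,0]}
    - {"delta_pos":[0,1.785,0.412],"turn":[3.25,0,0]}
    - {"delta_pos":[0,1.785,0.412],"turn":[3.25,0,0]}

```text
clock: 23.35
position: [0.4556, 0.1407, 0.2245]
eef_rot: [-0.261, 3.095, -0.323]
wrist_force: [0.2, 0.5, 2.5]
gripper_width: 0.003
grip_force: 1.2
```

```bash
python3 -c "
from h import *
st();prof();st()"
```

```text
t 23.35 rot [-0.0325  0.0216  0.2245] r 0.1018 b 12.2 tilt 11.9 tool x dev 0.002 F radial 2.56 tang 0.44 axial 0.28
white 1008 [ 74. 253.] ang mean/min/max 60.1 56.3 63.6 x -0.0003
red 620 [213. 238.] ang mean/min/max 0.6 -1.9 3.5 x -0.0355
red 308 [202. 266.] ang mean/min/max 5.0 -0.4 10.1 x -0.0184
t 23.4 rot [-0.0325  0.0214  0.2246] r 0.1019 b 12.1 tilt 11.9 tool x dev 0.002 F radial 2.09 tang 0.99 axial -0.26
```

carry_out:
  steps:
    - {"delta_pos":[0,0,-0.03],"turn":[0,0,0]}
    - {"delta_pos":[0,0,-0.1],"turn":[0,0,0]}
    - {"delta_pos":[0,0,-0.6],"turn":[0,0,0]}
    - {"delta_pos":[0,0,-1.6],"turn":[0,0,0]}
    - {"delta_pos":[0,0,-2.8],"turn":[0,0,0]}
    - {"delta_pos":[0,0,-2.8],"turn":[0,0,0]}
    - {"delta_pos":[0,0,-2.8],"turn":[0,0,0]}

```text
clock: 24.1
position: [0.4531, 0.1551, 0.2931]
eef_rot: [-0.261, 3.094, -0.323]
wrist_force: [-0.1, 0.6, -0.7]
gripper_width: 0.002
grip_force: 0.0
```

```bash
python3 - <<'E'
from h import *
st();prof();st()
a=np.deg2rad(91.2)
rel(np.array([.4715,-.3056,.20]),tool(np.array([np.cos(a),np.sin(a),0])))
E
```

```text
t 24.1 rot [-0.0325  0.0362  0.2931] r 0.172 b 12.1 tilt 11.9 tool x dev 0.002 F radial -0.51 tang 0.65 axial 0.03
white 643 [116. 219.] ang mean/min/max 60.0 56.3 63.6 x -0.0001
white 77 [213. 252.] ang mean/min/max 7.0 3.6 9.4 x 0.0092
red 333 [225. 198.] ang mean/min/max 0.7 -1.8 3.5 x -0.0352
red 532 [221. 230.] ang mean/min/max 2.9 -8.3 10.0 x -0.0096
t 24.15 rot [-0.0331  0.036   0.2922] r 0.1711 b 12.1 tilt 12.0 tool x dev 0.0 F radial 0.18 tang -0.19 axial -0.25
dpos [  2.34  -17.12    7.401] turn [-1.105  1.288 12.254]
```

carry_out:
  grip: 45
  steps:
    - {"delta_pos":[0.08,-0.6,0.15],"turn":[-0.05,0.05,0.5]}
    - {"delta_pos":[0.25,-1.8,0.5],"turn":[-0.1,0.1,1.4]}
    - {"delta_pos":[0.45,-3.3,1.1],"turn":[-0.2,0.25,2.4]}
    - {"delta_pos":[0.65,-4.8,1.7],"turn":[-0.3,0.35,3.4]}
    - {"delta_pos":[0.86,-6.3,2.4],"turn":[-0.4,0.46,4.4]}
    - {"delta_pos":[1.07,-7.8,3.1],"turn":[-0.48,0.56,5.4]}
    - {"delta_pos":[1.27,-9.3,3.8],"turn":[-0.58,0.67,6.4]}
    - {"delta_pos":[1.48,-10.8,4.5],"turn":[-0.67,0.78,7.4]}
    - {"delta_pos":[1.68,-12.3,5.2],"turn":[-0.76,0.88,8.4]}
    - {"delta_pos":[1.89,-13.8,5.9],"turn":[-0.85,0.99,9.4]}
    - {"delta_pos":[2.09,-15.3,6.6],"turn":[-0.94,1.09,10.4]}
    - {"delta_pos":[2.24,-16.4,7.1],"turn":[-1.03,1.2,11.4]}
    - {"delta_pos":[2.34,-17.12,7.4],"turn":[-1.105,1.288,12.254]}
    - {"delta_pos":[2.34,-17.12,7.4],"turn":[-1.105,1.288,12.254]}
    - {"delta_pos":[2.34,-17.12,7.4],"turn":[-1.105,1.288,12.254]}

```text
clock: 25.65
position: [0.4708, -0.305, 0.1989]
eef_rot: [-2.195, -2.243, -0.001]
wrist_force: [-0.1, -0.1, 0.2]
gripper_width: 0.528
grip_force: 0.0
```

```bash
python3 - <<'E'
from h import *
s=manip.state(); d=cam('wrist'); P=cloud(d)
for n,m in (('red',red(d)),('blue',mask(d,(100,120,60),(130,255,255))),('yel',mask(d,(22,120,80),(35,255,255)))):
    for b in blobs(m,60):
        p=np.nanmedian(P[b[3]],0)
        if np.hypot(p[0]-.47,p[1]+.26)<.1: print(n,b[1],b[2].round(1),p.round(4),onplane(d,b[2][None],.098)[0].round(4))
T=cam('top'); P=cloud(T); q=torot(P)
for b in blobs(red(T),5):
    qq=np.nanmedian(q[b[3]],0)
    if np.abs(qq[0])<.07 and abs(qq[1])<.1: print('top red',b[1],b[2].round(1),qq.round(4),q[b[3]][:,1].min().round(4),q[b[3]][:,1].max().round(4))
cv2.imwrite('pics/h.png',np.hstack([cv2.resize(T['frame'][130:220,95:235],(400,300)),cv2.resize(d['frame'],(400,300))]))
print(s['position'],s['gripper_width'],np.array(s['q']).round(2)); a=np.deg2rad(91.2)
rel(np.array([.4715,-.3056,.12]),tool(np.array([np.cos(a),np.sin(a),0])))
E
```

```text
red 383 [254.5 194.9] [ 0.4707 -0.3067  0.0963] [ 0.4708 -0.3063  0.098 ]
blue 424 [253.7 133.7] [ 0.4692 -0.2579  0.0964] [ 0.4691 -0.2576  0.098 ]
yel 478 [255.8  67.3] [ 0.4695 -0.2095  0.0965] [ 0.4695 -0.2097  0.098 ]
top red 65 [159.8 165.1] [ 0.0161 -0.0007  0.2201] nan nan
top red 126 [161.9 181.8] [-0.0206 -0.0008  0.2191] -0.0141 0.0141
top red 10 [167.  197.5] [-0.0543 -0.0005  0.1802] -0.0053 0.0036
top red 6 [177.  206.5] [-0.059  -0.0017  0.0655] -0.0051 0.0013
[ 0.470767   -0.30499889  0.19891097] 0.5276659610865629 [-0.58  0.38  0.1   1.29  0.    0.97]
dpos [-0.064 -0.005  3.199] turn [-0.003 -0.01   0.017]
```

View pics/h.png

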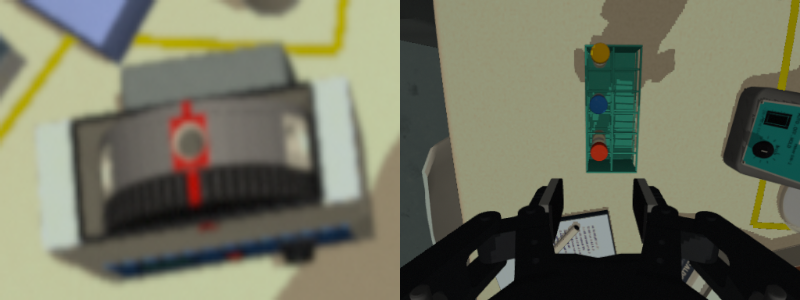

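The left half shows the red pocket straight up in line with the triangle. The right half shows the red cap at (599,151) in the rack, between the open fingers' plane. Descending to grasp.

carry_out:
  steps:
    - {"delta_pos":[-0.02,0.01,1],"turn":[0,0,0]}
    - {"delta_pos":[-0.04,0.02,2.4],"turn":[0,0,0]}
    - {"delta_pos":[-0.04,0.02,3.5],"turn":[0,0,0]}
    - {"delta_pos":[-0.04,0.02,4.2],"turn":[0,0,0]}
    - {"delta_pos":[-0.04,0.02,4.4],"turn":[0,0,0]}
    - {"delta_pos":[-0.04,0.02,4.4],"turn":[0,0,0]}
    - {"delta_pos":[-0.04,0.02,4.4],"turn":[0,0,0]}

```text
clock: 26.45
position: [0.4736, -0.306, 0.0918]
eef_rot: [2.194, 2.245, 0.002]
wrist_force: [-0.7, -0.5, 1.4]
gripper_width: 0.528
grip_force: 0.0
```

carry_out:
  grip: 10
  force: 20
  steps:
    - {"delta_pos":[0,0,0],"turn":[0,0,0]}
    - {"delta_pos":[0,0,0],"turn":[0,0,0]}
    - {"delta_pos":[0,0,0],"turn":[0,0,0]}
    - {"delta_pos":[0,0,0],"turn":[0,0,0]}
    - {"delta_pos":[0,0,0],"turn":[0,0,0]}
    - {"delta_pos":[0,0,0],"turn":[0,0,0]}
    - {"delta_pos":[0,0,0],"turn":[0,0,0]}
    - {"delta_pos":[0,0,0],"turn":[0,0,0]}

```text
clock: 27.25
position: [0.4733, -0.3067, 0.0917]
eef_rot: [2.196, 2.243, 0.002]
wrist_force: [-1.3, -0.8, 5.5]
gripper_width: 0.208
grip_force: 19.9
```

carry_out:
  steps:
    - {"delta_pos":[0,0,-0.1],"turn":[0,0,0]}
    - {"delta_pos":[0,0,-0.4],"turn":[0,0,0]}
    - {"delta_pos":[0,0,-1.2],"turn":[0,0,0]}
    - {"delta_pos":[0,0,-2.4],"turn":[0,0,0]}
    - {"delta_pos":[0,0,-3.6],"turn":[0,0,0]}
    - {"delta_pos":[0,0,-5],"turn":[0,0,0]}
    - {"delta_pos":[0,0,-6.4],"turn":[0,0,0]}
    - {"delta_pos":[0,0,-7.8],"turn":[0,0,0]}
    - {"delta_pos":[0,0,-8.8],"turn":[0,0,0]}
    - {"delta_pos":[0,0,-9.2],"turn":[0,0,0]}
    - {"delta_pos":[0,0,-9.2],"turn":[0,0,0]}
    - {"delta_pos":[0,0,-9.2],"turn":[0,0,0]}

```text
clock: 28.45
position: [0.472, -0.3059, 0.319]
eef_rot: [-2.196, -2.244, -0.001]
wrist_force: [-0.1, -0.6, -0.0]
gripper_width: 0.206
grip_force: 19.6
```

```bash
python3 - <<'E'
from h import *
s=manip.state(); print(s['position'],s['gripper_width'],s['grip_force'],s['wrist_force'])
d=cam('wrist'); e=cam('scene'); P=cloud(e)
for b in blobs(red(e),15):
    p=P[b[3]]; print('scene red',b[1],b[2].round(1),b[4],np.nanmedian(p,0).round(4),np.nanmin(p[:,2]).round(4),np.nanmax(p[:,2]).round(4))
uv=blobs(red(e),15)
cv2.imwrite('pics/i.png',np.hstack([cv2.resize(e['frame'][190:310,250:370],(400,400)),cv2.resize(d['frame'][100:340,136:376],(400,400))]))
rel(w(0,0,.345),tool(RY))
E
```

```text
[ 0.47202804 -0.30591826  0.31897492] 0.20551433212980885 19.58126574754715 [-0.07962767 -0.62444523 -0.02816514]
scene red 21 [229.2 130.5] [225 129   8   5] [0.5051 0.1258 0.2216] 0.2172 0.2242
scene red 45 [216.6 135.8] [210 132  14   8] [0.4675 0.1182 0.2206] 0.2173 0.2235
scene red 54 [305.1 197.8] [302 193   7  11] [ 0.4743 -0.3103  0.3238] 0.3145 0.3314
scene red 198 [329.6 201.6] [321 195  18  14] [ 0.6962 -0.1042  0.0559] 0.0439 0.0609
dpos [17.208  1.144 -1.025] turn [-0.016 -0.02  -1.052]
```

View pics/i.png

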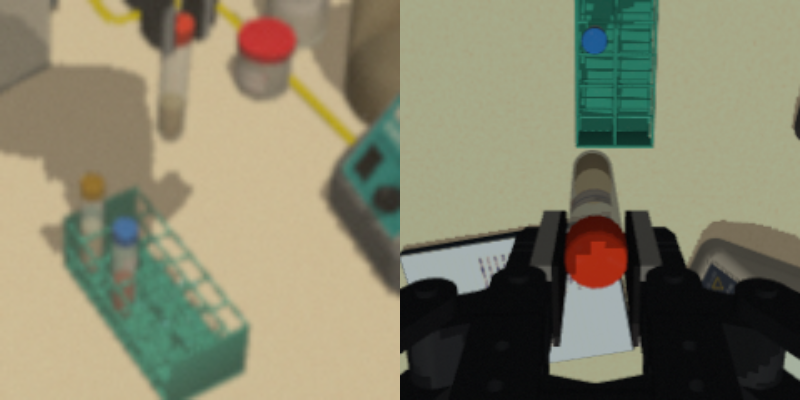

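The left half shows the tube hanging by its cap, with blue and yellow still in the rack. The right half shows the cap between the pads at (597,252). Checking for tilt and how far the foot hangs below the TCP.

```bash
python3 - <<'E'
from h import *
s=manip.state(); p=np.array(s['position'])
for n in ('wrist','scene'):
    d=cam(n); P=cloud(d); L=P-p; r=np.hypot(L[...,0],L[...,1])
    m=(red(d)>0)&(r<.025)&(abs(L[...,2])<.05); print(n,'cap',m.sum(),L[m].mean(0).round(4),L[m].max(0).round(4))
    for lo,hi in ((-.1,-.08),(-.08,-.06),(-.06,-.04),(-.04,-.02)):
        m=(r<.03)&(L[...,2]>lo)&(L[...,2]<hi)
        if m.sum(): print(lo,m.sum(),np.median(L[m],0).round(4),L[m].min(0).round(4),L[m].max(0).round(4))
    if n=='wrist':
        b=max(blobs(((red(d)>0)&(r<.025)).astype(np.uint8)),key=lambda b:b[1]); print(b[2],b[4], 'cap on z+.004', (onplane(d,b[2][None],p[2]+.006)[0]-p).round(4))
E
```

```text
wrist cap 1130 [-0.0007  0.0004  0.0043] [0.008  0.0086 0.0064]
-0.1 23 [-0.0028  0.0072 -0.0812] [-0.0101  0.0014 -0.0826] [ 0.0062  0.0084 -0.08  ]
-0.08 184 [-0.0027  0.007  -0.0694] [-0.0107 -0.     -0.08  ] [ 0.0065  0.0086 -0.06  ]
-0.06 248 [-0.0022  0.007  -0.0492] [-0.0105 -0.0001 -0.0598] [ 0.007   0.0083 -0.0401]
-0.04 329 [-0.0018  0.0071 -0.0286] [-0.0101 -0.0003 -0.04  ] [ 0.0074  0.0088 -0.02  ]
[253.5908684  253.77708147] [235 234  38  39] cap on z+.004 [-0.0007  0.0012  0.006 ]
scene cap 53 [ 0.0017 -0.0043  0.0049] [0.0112 0.0076 0.0161]
-0.1 7 [-0.0059 -0.0044 -0.0813] [-0.0095 -0.0065 -0.0834] [ 0.0001  0.0016 -0.08  ]
-0.08 60 [-0.0056 -0.0051 -0.0696] [-0.0103 -0.0089 -0.0794] [ 0.0055  0.004  -0.0607]
-0.06 60 [-0.0048 -0.0051 -0.0502] [-0.0097 -0.0088 -0.0599] [ 0.0066  0.0063 -0.0402]
-0.04 66 [-0.0044 -0.0056 -0.0302] [-0.0096 -0.0092 -0.0396] [ 0.0056  0.0052 -0.0202]
```

carry_out:
  steps:
    - {"delta_pos":[0.5,0.03,-0.3],"turn":[0,0,0]}
    - {"delta_pos":[1.4,0.1,-0.6],"turn":[0,0,-0.1]}
    - {"delta_pos":[2.7,0.2,-0.9],"turn":[0,0,-0.2]}
    - {"delta_pos":[4.2,0.3,-1.03],"turn":[0,0,-0.3]}
    - {"delta_pos":[5.8,0.4,-1.03],"turn":[0,0,-0.4]}
    - {"delta_pos":[7.4,0.52,-1.03],"turn":[0,0,-0.5]}
    - {"delta_pos":[9,0.63,-1.03],"turn":[0,0,-0.6]}
    - {"delta_pos":[10.6,0.74,-1.03],"turn":[0,0,-0.7]}
    - {"delta_pos":[12.2,0.85,-1.03],"turn":[0,0,-0.8]}
    - {"delta_pos":[13.7,0.96,-1.03],"turn":[0,0,-0.9]}
    - {"delta_pos":[15,1.05,-1.03],"turn":[0,0,-1]}
    - {"delta_pos":[16.1,1.12,-1.03],"turn":[0,0,-1.05]}
    - {"delta_pos":[16.8,1.17,-1.03],"turn":[0,0,-1.05]}
    - {"delta_pos":[17.22,1.2,-1.03],"turn":[0,0,-1.05]}
    - {"delta_pos":[17.22,1.2,-1.03],"turn":[0,0,-1.05]}
    - {"delta_pos":[17.22,1.2,-1.03],"turn":[0,0,-1.05]}

```text
clock: 30.25
position: [0.493, 0.1246, 0.3465]
eef_rot: [2.027, 2.4, 0.001]
wrist_force: [0.4, -0.4, -0.1]
gripper_width: 0.207
grip_force: 19.6
```

```bash
python3 - <<'E'
from h import *
st(); s=manip.state(); p=np.array(s['position']); d=cam('wrist'); P=cloud(d); q=torot(P); tp=torot(p)
m=(red(d)>0)&(q[...,2]>.205)&(q[...,2]<.23)&(abs(q[...,0])<.06)&(abs(q[...,1])<.04)
print('red',m.sum(),q[m].min(0).round(4),q[m].max(0).round(4))
for x in np.arange(-.048,.03,.004):
    k=m&(abs(q[...,0]-x)<.002)
    if k.sum()>3: print(x.round(3),k.sum(),q[k][:,1].min().round(4),q[k][:,1].max().round(4))
L=q-tp; r=np.hypot(L[...,0],L[...,1])
for lo,hi in ((-.1,-.08),(-.08,-.06),(-.06,-.04),(-.04,-.02)):
    k=(r<.025)&(L[...,2]>lo)&(L[...,2]<hi)
    if k.sum(): print('tube',lo,k.sum(),q[k].min(0).round(4),q[k].max(0).round(4))
e=cam('scene')
cv2.imwrite('pics/j.png',np.hstack([cv2.resize(e['frame'][70:190,150:270],(400,400)),cv2.resize(d['frame'][80:340,126:386],(400,400))]))
E
```

```text
t 30.25 rot [ 0.0017 -0.0006  0.3465] r 0.2215 b -0.2 tilt 0.0 tool x dev 0.001 F radial -0.15 tang -0.48 axial 0.29
red 893 [-0.0469 -0.0159  0.2146] [0.0258 0.0133 0.2211]
-0.048 8 -0.0049 0.0019
-0.044 39 -0.0048 0.0021
-0.04 32 -0.0048 0.0021
-0.036 35 -0.0048 0.0019
-0.032 36 -0.0048 0.0022
-0.028 39 -0.0048 0.0019
-0.024 31 -0.0159 0.0114
-0.02 126 -0.0156 0.013
-0.016 118 -0.0158 0.013
-0.012 42 -0.0159 0.0133
-0.008 13 0.0109 0.0129
-0.004 6 0.0116 0.013
0.0 8 0.0114 0.013
0.004 14 0.0095 0.0129
0.008 51 -0.0128 0.0131
0.012 135 -0.0158 0.013
0.016 89 -0.0156 0.013
0.02 33 -0.0044 0.0023
0.024 38 -0.0044 0.0025
tube -0.1 20 [-0.0082  0.0006  0.2628] [0.0081 0.0077 0.2665]
tube -0.08 190 [-0.0089 -0.0004  0.2667] [0.0083 0.0077 0.2865]
tube -0.06 244 [-0.0086 -0.0009  0.2868] [0.0088 0.0079 0.3065]
tube -0.04 326 [-0.0084 -0.0011  0.3067] [0.0091 0.0081 0.3265]
```

View pics/j.png

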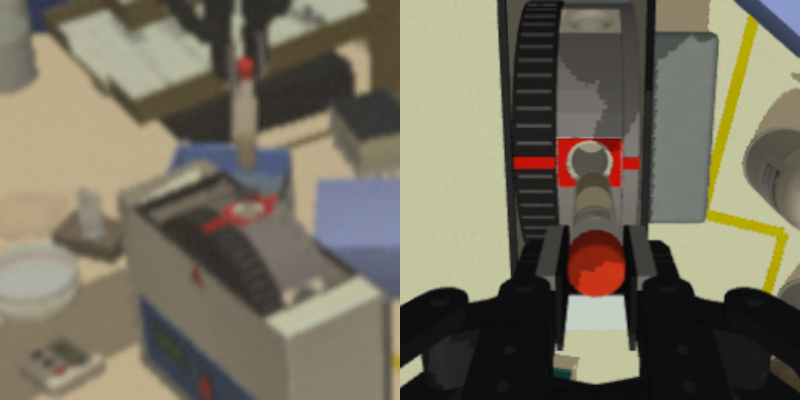

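The tube's foot hangs just in front of the red pocket's rim in the wrist view (rim at (590,160), tube at (595,200)). In the scene view it is above the pocket. A shift of about −2 mm along the axle centres it, then I lower gently.

carry_out:
  steps:
    - {"delta_pos":[0,-0.08,0.3],"turn":[0,0,0]}
    - {"delta_pos":[0,-0.08,0.7],"turn":[0,0,0]}
    - {"delta_pos":[0,-0.08,1.1],"turn":[0,0,0]}
    - {"delta_pos":[0,-0.08,1.4],"turn":[0,0,0]}
    - {"delta_pos":[0,-0.08,1.6],"turn":[0,0,0]}
    - {"delta_pos":[0,-0.08,1.7],"turn":[0,0,0]}
    - {"delta_pos":[0,-0.08,1.8],"turn":[0,0,0]}
    - {"delta_pos":[0,-0.08,1.9],"turn":[0,0,0]}
    - {"delta_pos":[0,-0.08,1.9],"turn":[0,0,0]}
    - {"delta_pos":[0,-0.08,1.9],"turn":[0,0,0]}

```text
clock: 31.35
position: [0.4914, 0.1246, 0.2991]
eef_rot: [2.027, 2.4, 0.002]
wrist_force: [0.6, 0.7, -0.0]
gripper_width: 0.206
grip_force: 19.6
```

```bash
cat >> h.py <<'E'
def look():
    s=manip.state(); st(); tp=torot(np.array(s['position'])); d=cam('wrist'); q=torot(cloud(d))
    m=(red(d)>0)&(q[...,2]>.205)&(q[...,2]<.23)&(q[...,0]<-.026)&(q[...,0]>-.046)&(abs(q[...,1])<.03)
    print('bar y',m.sum(),q[m][:,1].min().round(4),q[m][:,1].max().round(4))
    m=(red(d)>0)&(q[...,2]>.205)&(q[...,2]<.225)&(abs(q[...,0])<.021)&(abs(q[...,1])<.03)
    if m.sum(): print('square',m.sum(),q[m].min(0).round(4),q[m].max(0).round(4))
    L=q-tp; k=(np.hypot(L[...,0],L[...,1])<.02)&(q[...,2]>.232)&(L[...,2]<-.02)
    if k.sum(): print('tube',k.sum(),q[k].min(0).round(4),q[k].max(0).round(4))
    return d
E
python3 -c "
from h import *
look()"
```

```text
t 31.35 rot [ 1.000e-04 -3.000e-04  2.991e-01] r 0.1741 b -0.1 tilt -0.0 tool x dev 0.001 F radial -0.01 tang 0.6 axial 0.74
bar y 266 -0.005 0.0026
square 875 [-0.021  -0.0159  0.2151] [0.0208 0.0136 0.2208]
tube 651 [-0.0104 -0.0005  0.2321] [0.0075 0.0084 0.2791]
```

carry_out:
  steps:
    - {"delta_pos":[-0.03,-0.02,0.2],"turn":[0,0,0]}
    - {"delta_pos":[-0.03,-0.02,0.5],"turn":[0,0,0]}
    - {"delta_pos":[-0.03,-0.02,0.8],"turn":[0,0,0]}
    - {"delta_pos":[-0.03,-0.02,1.1],"turn":[0,0,0]}
    - {"delta_pos":[-0.03,-0.02,1.4],"turn":[0,0,0]}
    - {"delta_pos":[-0.03,-0.02,1.7],"turn":[0,0,0]}
    - {"delta_pos":[-0.03,-0.02,2],"turn":[0,0,0]}
    - {"delta_pos":[-0.03,-0.02,2.2],"turn":[0,0,0]}
    - {"delta_pos":[-0.03,-0.02,2.3],"turn":[0,0,0]}
    - {"delta_pos":[-0.03,-0.02,2.3],"turn":[0,0,0]}
    - {"delta_pos":[-0.03,-0.02,2.3],"turn":[0,0,0]}

```text
clock: 32.5
position: [0.4911, 0.1238, 0.2417]
eef_rot: [2.027, 2.4, 0.002]
wrist_force: [0.3, -0.3, -0.3]
gripper_width: 0.207
grip_force: 19.6
```

```bash
python3 -c "
from h import *
look()"
```

```text
t 32.5 rot [-0.0003 -0.0011  0.2417] r 0.1167 b -0.5 tilt -0.0 tool x dev 0.001 F radial -0.32 tang -0.32 axial 0.29
bar y 451 -0.005 0.003
square 818 [-0.021  -0.0271  0.2149] [0.021  0.0136 0.221 ]
```

carry_out:
  steps:
    - {"delta_pos":[0,0,0.08],"turn":[0,0,0]}
    - {"delta_pos":[0,0,0.14],"turn":[0,0,0]}
    - {"delta_pos":[0,0,0.16],"turn":[0,0,0]}
    - {"delta_pos":[0,0,0.16],"turn":[0,0,0]}

```text
clock: 32.95
position: [0.4909, 0.1237, 0.2373]
eef_rot: [2.027, 2.4, 0.001]
wrist_force: [-0.5, 0.2, 0.1]
gripper_width: 0.205
grip_force: 19.6
```

carry_out:
  steps:
    - {"delta_pos":[0,0,0.02],"turn":[0,0,0]}
    - {"delta_pos":[0,0,0.04],"turn":[0,0,0]}
    - {"delta_pos":[0,0,0.04],"turn":[0,0,0]}

```text
clock: 33.25
position: [0.491, 0.1237, 0.2364]
eef_rot: [2.027, 2.4, 0.001]
wrist_force: [-1.4, 0.7, -0.1]
gripper_width: 0.202
grip_force: 19.6
```

```bash
python3 -c "
from h import *
look()"
```

```text
t 33.25 rot [-0.0005 -0.0011  0.2364] r 0.1114 b -0.6 tilt -0.0 tool x dev 0.001 F radial -0.07 tang 0.97 axial -1.26
bar y 466 -0.005 0.0028
square 763 [-0.021  -0.0239  0.2154] [0.0207 0.0138 0.2205]
```

carry_out:
  steps:
    - {"delta_pos":[0,0,0.02],"turn":[0,0,0]}
    - {"delta_pos":[0,0,0.03],"turn":[0,0,0]}
    - {"delta_pos":[0,0,0.03],"turn":[0,0,0]}

```text
clock: 33.6
position: [0.4911, 0.1238, 0.236]
eef_rot: [2.027, 2.4, 0.002]
wrist_force: [-1.0, -0.4, 2.0]
gripper_width: 0.203
grip_force: 19.7
```

carry_out:
  steps:
    - {"delta_pos":[0,0,0.02],"turn":[0,0,0]}
    - {"delta_pos":[0,0,0.03],"turn":[0,0,0]}
    - {"delta_pos":[0,0,0.03],"turn":[0,0,0]}

```text
clock: 33.9
position: [0.4912, 0.1238, 0.2355]
eef_rot: [2.027, 2.399, 0.003]
wrist_force: [-1.8, -0.8, 5.4]
gripper_width: 0.207
grip_force: 19.9
```

```bash
python3 -c "
from h import *
look()"
```

```text
t 33.9 rot [-2.000e-04 -1.100e-03  2.355e-01] r 0.1105 b -0.5 tilt -0.0 tool x dev 0.002 F radial 5.36 tang -0.5 axial -1.88
bar y 477 -0.0057 0.0029
square 722 [-0.021  -0.0007  0.2151] [0.0209 0.0135 0.2199]
```

The force rises at TCP z 0.236, the expected height, so the tube is home. I'll relieve the push, open slightly and rise.

carry_out:
  steps:
    - {"delta_pos":[0,0,-0.02],"turn":[0,0,0]}
    - {"delta_pos":[0,0,-0.025],"turn":[0,0,0]}
    - {"delta_pos":[0,0,-0.025],"turn":[0,0,0]}

```text
clock: 34.25
position: [0.4911, 0.1238, 0.2357]
eef_rot: [2.027, 2.4, 0.002]
wrist_force: [-1.1, 0.5, 4.2]
gripper_width: 0.2
grip_force: 19.9
```

carry_out:
  grip: 34
  steps:
    - {"delta_pos":[0,0,0],"turn":[0,0,0]}
    - {"delta_pos":[0,0,0],"turn":[0,0,0]}
    - {"delta_pos":[0,0,0],"turn":[0,0,0]}
    - {"delta_pos":[0,0,0],"turn":[0,0,0]}
    - {"delta_pos":[0,0,0],"turn":[0,0,0]}

```text
clock: 34.75
position: [0.4908, 0.1237, 0.2353]
eef_rot: [2.027, 2.4, 0.001]
wrist_force: [0.7, 1.1, 0.7]
gripper_width: 0.398
grip_force: 0.0
```

carry_out:
  steps:
    - {"delta_pos":[0,0,-0.2],"turn":[0,0,0]}
    - {"delta_pos":[0,0,-0.8],"turn":[0,0,0]}
    - {"delta_pos":[0,0,-1.8],"turn":[0,0,0]}
    - {"delta_pos":[0,0,-3],"turn":[0,0,0]}
    - {"delta_pos":[0,0,-4],"turn":[0,0,0]}
    - {"delta_pos":[0,0,-4],"turn":[0,0,0]}
    - {"delta_pos":[0,0,-4],"turn":[0,0,0]}

```text
clock: 35.45
position: [0.4912, 0.1238, 0.3362]
eef_rot: [2.026, 2.399, 0.004]
wrist_force: [0.7, -0.6, -0.5]
gripper_width: 0.399
grip_force: 0.0
```

```bash
python3 - <<'E'
from h import *
d=look(); q=torot(cloud(d))
m=(red(d)>0)&(q[...,2]>.228)&(abs(q[...,0])<.03)&(abs(q[...,1])<.03); print('cap',m.sum(),q[m].min(0).round(4),q[m].max(0).round(4),np.median(q[m],0).round(4))
E
```

```text
t 35.45 rot [-2.000e-04 -1.100e-03  3.362e-01] r 0.2112 b -0.3 tilt -0.0 tool x dev 0.003 F radial -0.51 tang -0.7 axial 0.62
bar y 208 -0.0053 0.0024
square 679 [-0.021  -0.0172  0.209 ] [0.0206 0.0131 0.2234]
tube 455 [-0.0113 -0.0116  0.232 ] [0.0063 0.0071 0.2435]
cap 443 [-0.0113 -0.0102  0.2284] [0.0062 0.0071 0.2435] [-0.0025 -0.0008  0.2408]
```

carry_out:
  steps:
    - {"delta_pos":[-0.5,0,-0.3],"turn":[0,0,0]}
    - {"delta_pos":[-1.5,0,-0.5],"turn":[0,0,0]}
    - {"delta_pos":[-3,0,-0.5],"turn":[0,0,0]}
    - {"delta_pos":[-4.5,0,-0.5],"turn":[0,0,0]}
    - {"delta_pos":[-6,0,-0.5],"turn":[0,0,0]}
    - {"delta_pos":[-7.5,0,-0.5],"turn":[0,0,0]}
    - {"delta_pos":[-9,0,-0.5],"turn":[0,0,0]}
    - {"delta_pos":[-10.5,-0.5,-0.5],"turn":[0,0,0]}
    - {"delta_pos":[-12,-1,-0.5],"turn":[0,0,0]}
    - {"delta_pos":[-13.5,-1.5,-0.5],"turn":[0,0,0]}
    - {"delta_pos":[-14.5,-2,-0.5],"turn":[0,0,0]}
    - {"delta_pos":[-15,-2,-0.5],"turn":[0,0,0]}
    - {"delta_pos":[-15,-2,-0.5],"turn":[0,0,0]}
    - {"delta_pos":[-15,-2,-0.5],"turn":[0,0,0]}

```text
clock: 36.9
position: [0.5043, -0.2541, 0.3474]
eef_rot: [-2.027, -2.399, -0.002]
wrist_force: [0.5, -0.4, -0.1]
gripper_width: 0.394
grip_force: 0.0
```

```bash
python3 - <<'E'
from h import *
for i in range(2):
    T=cam('top'); q=torot(cloud(T))
    for b in blobs(red(T),5):
        qq=np.nanmedian(q[b[3]],0)
        if abs(qq[0])<.07 and abs(qq[1])<.1: print('top red',b[1],b[2].round(1),qq.round(4))
    rr=red(T)>0
    m=rr&(q[...,0]>-.046)&(q[...,0]<-.024)&(abs(q[...,1])<.03)&(q[...,2]>.2); n=rr&(q[...,0]<-.049)&(q[...,0]>-.058)&(q[...,2]>.15)
    print('bar y',m.sum(),q[m][:,1].mean().round(4),'index y',n.sum(),q[n][:,1].mean().round(4))
P=cloud(T)
for n,m in (('blue',mask(T,(100,120,60),(130,255,255))),('yel',mask(T,(22,120,80),(35,255,255)))):
    for b in blobs(m,15):
        p=np.nanmedian(P[b[3]],0)
        if np.hypot(p[0]-.47,p[1]+.26)<.1: print(n,p.round(4))
cv2.imwrite('pics/k.png',cv2.resize(T['frame'][130:220,95:235],(780,501),interpolation=cv2.INTER_CUBIC))
E
```

```text
top red 121 [159.9 167.6] [ 0.0068 -0.0028  0.2334]
top red 123 [161.9 181.7] [-0.0202 -0.0012  0.2197]
top red 10 [167.  197.5] [-0.054  -0.0009  0.1794]
bar y 49 -0.0012 index y 10 -0.0006
top red 121 [159.9 167.7] [ 0.0054 -0.0025  0.2326]
top red 122 [161.9 181.7] [-0.0202 -0.0009  0.2195]
top red 9 [166.8 197.4] [-0.0539  0.0002  0.1801]
bar y 51 -0.0011 index y 9 -0.0003
```

View pics/k.png

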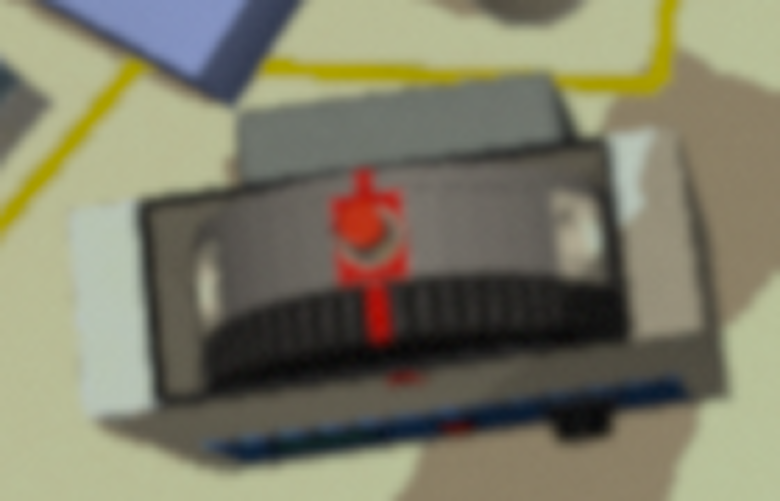

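The red-capped tube is home in the marked pocket (cap at (362,222)), in line with the triangle at (405,378) to within about half a degree. The arm is clear, so I'm handing in.

```bash
python3 -c "
from h import *
print(job.job_done())"
```

```text
the job is handed in; nothing more can be done
None
```

The job is handed in at about 37 s of the 72 s limit: the red-capped tube is fully home and let go in the marked pocket, which stands upright to within about 1°, and the blue and yellow tubes were still in the rack when last seen, as the red one was lifted out.

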